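# Nest the brackets in the clamping tray and tighten its nut

## Task

Lay every bracket that is on the bench flat into the steel tray, each in the one place where its outline fits. Then turn the tray's hex nut clockwise by hand until its red pointer is within the yellow band, put the T-handled key on the nut and tighten it on to the green mark, and stand the key back upright on its round cork mat. Leave the other things on the bench where they are.

Things in the scene. Friction and masses are not known exactly. Their poses are not given: they have to be found in the camera images.
- tray: Fixed steel tray. Origin: underside (worktop), below the cavity's centre. Cavity x -60..60, y -90..90 mm, floor 6 mm up; walls and three 30x30 islands 14 mm up, islands at (15,-45) (-45,45) (-15,-75). Seated brackets have the tray's axes, 1.75 mm clear of walls and islands, 3.5 of each other. Outside x -68..68, y -190..100. The bar at the cavity's -y side moves in 4 mm as the nut turns.
- nut (a joint): Captive hex nut on the tray's -y end, vertical axis, rad; grows clockwise seen from above, stays where left (friction 0.15 N m). Its red pointer points along tray +x at 0; it is in the yellow band (painted on the grey housing round it) from 1.8 to 2.5 and at the green mark at 3.1; hard stop at 3.2. Starts at 0 to 0.3.
- nut_top (a point): Centre of the nut's top face, 48 mm above the worktop, at tray (0,-148); turns with the nut (x = pointer's direction, z up). Hexagon 30 mm across flats (flats face this x and every 60 deg from it), 24 mm tall, on a 44 mm round flange whose top is 24 mm above the worktop; the grey housing's top is at 20 mm.
- key: T-handled hex socket key, 0.22 kg, upright, 78 mm tall. Origin: centre of the underside (socket mouth), z up. Orange handle 90 (x) x 14 (y) x 16 mm tall, centred 70 mm up. Socket 48 mm wide, inside 32.4 mm across flats (facing its x and every 60 deg), 22 mm deep, flared mouth. Seated on the nut, the origin is 22 mm below the nut's top; play about 0.15 rad.
- key_mat: Fixed round brown cork mat, 90 mm across, 3 mm thick, the key's place. Origin: centre of its underside.
- bracket_silver: silver (bare aluminium) bracket: flat plate 8 mm thick, P-shaped outline: a 60x60 block whose centre is the origin, plus a 30x30 cell centred at (+15, -45) (mm; edges trimmed 1.75 all round), with an upright lug 28 (x) x 14 (y) mm, top 44 mm above the underside. 0.16 kg. Origin: underside, below the lug; z up. May be absent.
- bracket_silver_tip (a point): Point on the underside of that bracket at its (15, -45) mm, centre of one of its end cells.
- seat_silver (a point): Where the origin of bracket_silver comes to lie: on the cavity floor at tray (30, 60) mm; same axes as the tray.
- seat_silver_tip (a point): Where bracket_silver_tip comes to lie, on the cavity floor.
- bracket_brass: brass-coloured bracket: flat plate 8 mm thick, hook-shaped outline of six 30x30 cells centred at (x, y) = (15,6) (15,-24) (15,-54) (-15,36) (-15,6) (-15,-54) (mm; edges trimmed 1.75 all round), with an upright lug 28 (x) x 14 (y) mm, top 44 mm above the underside. 0.16 kg. Origin: underside, below the lug; z up. May be absent.
- bracket_brass_tip (a point): Point on the underside of that bracket at its (15, -54) mm, centre of one of its end cells.
- seat_brass (a point): Where the origin of bracket_brass comes to lie: on the cavity floor at tray (30, -21) mm; same axes as the tray.
- seat_brass_tip (a point): Where bracket_brass_tip comes to lie, on the cavity floor.
- bracket_blue: blue bracket: flat plate 8 mm thick, U-shaped outline: 30x30 cells centred at (0,30) (0,0) (0,-30), and legs (-30,30) (-30,-30) (mm; edges trimmed 1.75 all round), with an upright lug 28 (x) x 14 (y) mm, top 44 mm above the underside. 0.16 kg. Origin: underside, below the lug; z up. May be absent.
- bracket_blue_tip (a point): Point on the underside of that bracket at its (-30, 30) mm, centre of one of its end cells.
- seat_blue (a point): Where the origin of bracket_blue comes to lie: on the cavity floor at tray (-15, 45) mm; same axes as the tray.
- seat_blue_tip (a point): Where bracket_blue_tip comes to lie, on the cavity floor.
- bracket_red: red bracket: flat plate 8 mm thick, P-shaped outline, the mirror image of the silver one: a 60x60 block whose centre is the origin, plus a 30x30 cell centred at (-15, -45) (mm; edges trimmed 1.75 all round), with an upright lug 28 (x) x 14 (y) mm, top 44 mm above the underside. 0.16 kg. Origin: underside, below the lug; z up. May be absent.
- bracket_red_tip (a point): Point on the underside of that bracket at its (-15, -45) mm, centre of one of its end cells.
- seat_red (a point): Where the origin of bracket_red comes to lie: on the cavity floor at tray (-30, -30) mm; same axes as the tray.
- seat_red_tip (a point): Where bracket_red_tip comes to lie, on the cavity floor.
- pen_1: Red and white marker pen, 135 mm, a bystander. Origin: centre of its underside.
- hex_key_1: Grey hex key, 72 mm, a bystander. Origin: centre of its underside.
- tape_1: Roll of tan tape, 96 mm, a bystander at the back. Origin: centre of its underside.
Mind the look-alikes: they are no part of the job. There is more than one size of the bracket_red; the one meant has the size given above.

How it is judged:
By the outcome, as a careful person would: the job done as asked, in the order asked, and still so for the second after the job is handed in, with the robot touching nothing.
Of bracket_silver, bracket_brass, bracket_blue, bracket_red only 3 to 4 are there at a start; the rules pass over those that are not, and their reading is None.
At some moment in a run one of bracket_silver, bracket_brass, bracket_blue, bracket_red may be knocked a few centimetres aside while the robot is not near it.
It also fails if it takes over 208 s, if anything falls off the work surface, if the arm or the gripper's body presses on something with over 40 N, if the wrist force passes 120 N, or if a joint passes its speed limit or range.

## Robot

A 6-joint arm with a two-finger parallel gripper is mounted at the origin on a cart in front of the work surface, level with it; the furniture and walls round the work are solid. World frame = base frame: x ahead of the robot, y to its left, z up, the work surface at z = 0. Lengths are in m, angles in rad, forces in N, time in s.
With the tool pointing down it reaches from about 0.275 to 0.875 m from the base axis. Payload 12.5 kg.
Tool frame: the origin (TCP) lies at the very end of the fingers, on their centre line; the grasp point (between the pads) lies 19 mm behind it; x points along the fingers, y is the direction in which the jaws open and shut, and the axes are right-handed (so a half turn about x gives the same grasp; the last joint's range is limited). The gripper opens to 85 mm and grips with 20 to 120 N. Pads are 22 mm wide; open, the fingers measure 114 mm over their backs; the gripper's body (76 mm by 85 mm) begins 54 mm behind the grasp point. The pads swing forward as they close: fully open they stand 13 mm farther back than shut.
Start: joints at [1.06, 0.351, 1.652, -0, 1.139, -0.085], TCP at [0.227, 0.501, 0.231] pointing down, gripper open.
Joint ranges: [-2.75, 2.75], [-0.79, 2.1], [0.01, 2.65], [-1.57, 4.71], [0.07, 3.14], [-2.87, 2.87]. Speed limits (rad/s): [2.22, 2.22, 2.79, 3.14, 3.14, 3.14].

## Interface

Orientations are given as a 3x3 rotation matrix whose columns are the frame's x, y, z axes.
In Python, from bench import manip gives the robot as it stands. Calls block until the motion is done:
- manip.move_ptp(position, orientation): joint-space move of the TCP to a pose.
- manip.move_l(position, attitude=None, max_speed=0.15): straight line of the TCP; attitude=None keeps the orientation; max_speed is the mean speed in m/s.
- manip.move_j(angles): joint-space move.
- manip.set_gripper(opening, effort=None): opening from 0.0 (shut) to 1.0 (fully open); effort is the grip in N (None keeps the last); returns when the fingers have stopped.
- manip.dwell(seconds).
- manip.inverse_kinematics(position, orientation): joint angles nearest the present ones, or None.
- manip.grab_frame(name): name is "scene" or "top" or "wrist"; returns (picture, depth): 480x640x3 uint8, red, green, blue; 480x640 float32, m along the optical axis (not along the pixel's ray), 0 where there is no reading.
- manip.get_calibration(name): a dict with "camera_matrix" (3x3 intrinsics, pixels), "k1" (the pictures are not rectified: a ray, as slopes to the right and down, at radius r is drawn at 1 + k1 r^2 times it, then the intrinsics apply), "R" (3x3) and "t" (3): a world point X has camera coordinates R X + t. Camera axes: x right, y down, z forward; pixel columns grow to the right and rows downward; lengths in m; the calibration is good to about 2 mm. A picture is of the moment at which its call begins: read the wrist's pose just before it. get_calibration takes no time and is no camera call; for the wrist camera it gives the pose at the moment of the call.
A pose or a line that the arm cannot do raises manip.Unreachable and nothing moves.
- manip.sign_off(): hands the job in, once; it reports no verdict.
Trained networks look in the newest picture that a camera, given by its name, has taken for a name from the list of things; names that differ only in an ending like _2 or _b are one class to them, and where a whole thing is asked for, a point or a joint stands for the part that bears it (a point fixed in the world has none). Each returns a list of dicts, best first, with "confidence" (0 to 1); they miss things now and then, are a little off and sometimes report something else, mostly with a low value. They report only what shows in the picture. A call takes as long as a camera call. They do not tell look-alikes from the thing itself.
- manip.look_for(camera, name): "at" ([x, y, z] in m, in world coordinates, good to about 4 mm: the middle of the surface that is visible of it).
Readings, each from a call of its own:
- manip.current_time(): time.
- manip.current_qpos(): joint angles.
- manip.current_joint_vel(): joint speeds.
- manip.current_joint_torque(): joint torques, N m.
- manip.current_ee_pos(): TCP position.
- manip.current_tcp_rot(): TCP orientation.
- manip.current_force(): force on the tool from outside, world axes, zero at the start.
- manip.current_ft_torque(): the same for the moment, N m.
- manip.current_grip_width(): opening from 0.0 (shut) to 1.0 (fully open).
Only numpy, scipy, OpenCV 4.12 (cv2) and the standard library are available. Lean on these libraries where they do the work, as an engineer would, in place of code of your own. Each camera call takes 0.05 s, during which the arm holds its last target. There are 200 camera calls.

## Working session

There is one attempt and no reset: what is moved stays moved. The work goes in short steps, each a Python script; the robot and the scene stay as the last script left them, time stands still between calls to the robot, and variables do not carry over. Pictures are saved under pics/ and viewed, about 12 in all and at most 16, crops included, and the job is handed in when it is done.

```bash
ls; mkdir -p pics
python3 - <<'E'
from bench import manip as m
import cv2,numpy as np
for n in ["scene","top"]:
    im,d=m.grab_frame(n); cv2.imwrite(f"pics/{n}0.png",im[:,:,::-1]); np.savez(f"{n}0.npz",im=im,d=d)
    c=m.get_calibration(n); print(n,c)
    for k in ["tray","nut","key","key_mat","bracket_silver","bracket_brass","bracket_blue","bracket_red","pen_1"]:
        print(k,[(np.round(r["at"],3).tolist(),round(r["confidence"],2)) for r in m.look_for(n,k)])
print(m.current_time())
E
```

```text
pics
scene {'camera_matrix': array([[476.74240678,   0.        , 319.71553494],
       [  0.        , 476.74240678, 248.64522607],
       [  0.        ,   0.        ,   1.        ]]), 'k1': 0.04450666218231787, 'R': array([[ 0.84430801, -0.53575132, -0.01070075],
       [-0.36550486, -0.56117843, -0.74262034],
       [ 0.3918548 ,  0.63091148, -0.66962715]]), 't': array([-0.49245359,  0.24529449,  1.01852615])}
tray [([0.585, -0.042, 0.016], 0.69)]
nut [([0.595, -0.142, 0.039], 0.58)]
key [([0.594, -0.135, 0.036], 0.64), ([0.429, -0.081, 0.042], 0.59), ([0.429, 0.308, 0.005], 0.37)]
key_mat [([0.436, -0.079, 0.007], 0.71)]
bracket_silver [([0.61, -0.335, 0.007], 0.79)]
bracket_brass [([0.43, 0.307, 0.006], 0.77), ([0.428, -0.078, 0.041], 0.72)]
bracket_blue [([0.612, 0.305, 0.009], 0.85), ([0.583, -0.045, 0.013], 0.72)]
bracket_red [([0.438, -0.315, 0.007], 0.56)]
pen_1 [([0.395, 0.183, 0.015], 0.84), ([0.595, -0.136, 0.034], 0.68), ([0.438, -0.313, 0.009], 0.44)]
top {'camera_matrix': array([[464.85871164,   0.        , 320.02303534],
       [  0.        , 464.85871164, 244.65553137
[... 178 characters left out ...]
4431148e-02, -1.72004902e-01],
       [ 1.71991531e-01, -2.14484164e-03, -9.85096093e-01]]), 't': array([0.00479535, 0.58629916, 1.02445499])}
tray [([0.589, -0.029, 0.011], 0.91)]
nut [([0.437, 0.31, 0.007], 0.4)]
key [([0.44, -0.056, 0.002], 0.68), ([0.428, -0.068, 0.083], 0.67)]
key_mat [([0.442, -0.062, 0.003], 0.65)]
bracket_silver [([0.61, -0.324, 0.009], 0.62), ([0.591, -0.031, 0.016], 0.3)]
bracket_brass [([0.435, 0.305, 0.009], 0.96), ([0.443, -0.3, 0.012], 0.19)]
bracket_blue [([0.619, 0.31, 0.009], 0.89), ([0.588, -0.026, 0.01], 0.19)]
bracket_red [([0.535, -0.414, -0.0], 0.73), ([0.437, -0.308, 0.007], 0.57), ([0.434, 0.306, 0.01], 0.32)]
pen_1 [([0.402, 0.183, 0.014], 0.56)]
1.0
```

View pics/top0.png

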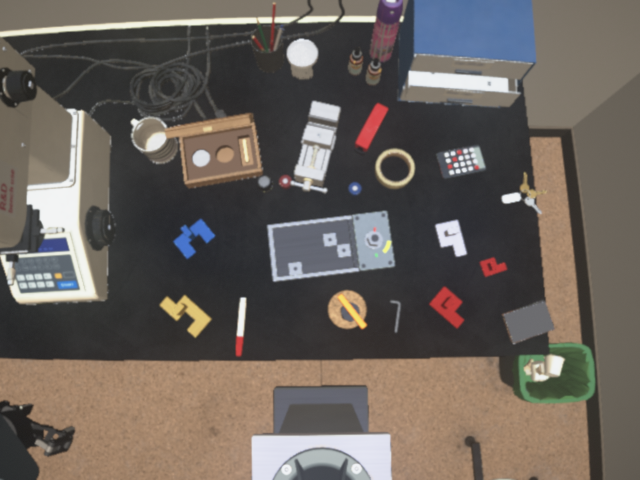

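View pics/scene0.png

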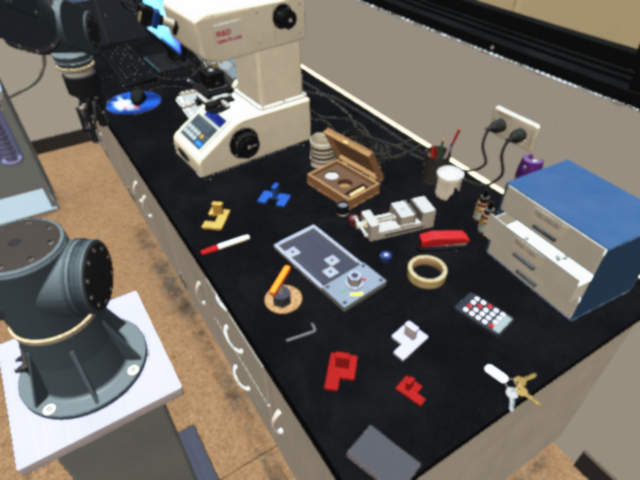

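Top view: four candidate brackets are present: blue (195,238), brass (187,315), silver (452,238) and two reds. The large red is at (447,307) and the small one at (492,267). The large one looks like the 60x90 part, and I'll confirm that with a scaled fit. The tray is at (330,245), the key on its mat at (347,310), and the pen, hex key and tape are bystanders. Next: wrist views.

```bash
cat > h.py <<'E'
from bench import manip as m
import cv2,numpy as np
from scipy.optimize import minimize
def R(yaw):  # tool down, jaws (tool y) along world heading yaw
    c,s=np.cos(yaw),np.sin(yaw); return np.array([[0,c,s],[0,s,-c],[-1,0,0.]])
def grab(cam):
    c=m.get_calibration(cam); im,d=m.grab_frame(cam); return im,d,c
def proj(X,c):
    p=np.asarray(X)@c["R"].T+c["t"]; u=p[:,:2]/p[:,2:]; u=u*(1+c["k1"]*(u**2).sum(1,keepdims=True))
    K=c["camera_matrix"]; return u*[K[0,0],K[1,1]]+K[:2,2]
def ray(px,c,z):
    K=c["camera_matrix"]; q=cv2.undistortPoints(np.float64(px).reshape(-1,1,2),K,np.array([c["k1"],0,0,0.])).reshape(-1,2)
    v=np.c_[q,np.ones(len(q))]@c["R"]; o=-c["R"].T@c["t"]; return o+v*((z-o[2])/v[:,2])[:,None]
r=lambda *a:[v/1000 for v in a]
B={"silver":[r(-28.25,28.25,-28.25,28.25),r(1.75,28.25,-58.25,0)],
"red":[r(-28.25,28.25,-28.25,28.25),r(-28.25,-1.75,-58.25,0)],
"brass":[r(1.75,28.25,-67.25,19.25),r(-28.25,-1.75,-7.25,49.25),r(-28.25,28.25,-7.25,19.25),r(-28.25,28.25,-67.25,-40.75)],
"blue":[r(-13.25,13.25,-43.25,43.25),r(-43.25,13.25,16.75,43.25),r(-43.25,13.25,-43.25,-16.75)]}
SEAT={"silver":(.030,.060),"brass":(.030,-.021),"blue":(-.015,.045),"red":(-.030,-.030)}
def colmask(im,n):
    h=cv2.cvtColor(im,cv2.COLOR_RGB2HSV).astype(int); H,S,V=h[...,0],h[...,1],h[...,2]
    k={"silver":(S<60)&(V>110),"red":((H<8)|(H>172))&(S>110)&(V>60),"brass":(H>14)&(H<32)&(S>80)&(V>60),"blue":(H>98)&(H<125)&(S>120)&(V>60)}[n]
    return cv2.morphologyEx(k.astype(np.uint8),cv2.MORPH_CLOSE,np.ones((3,3)))
def se2(p,q): c,s=np.cos(p[2]),np.sin(p[2]); q=np.asarray(q); return np.stack([p[0]+c*q[...,0]-s*q[...,1],p[1]+s*q[...,0]+c*q[...,1]],-1)
def box(b,z0,z1):
    return np.array([[x,y] for x in b[:2] for y in b[2:]]*2),np.repeat([z0,z1],4)
def sil(n,p,c,shape,zb=0,k=1):
    im=np.zeros(shape,np.uint8)
    for b,z0,z1 in [(b,zb,zb+.008) for b in B[n]]+[(r(-14,14,-7,7),zb,zb+.044)]:
        q,z=box(b,z0,z1); u=proj(np.c_[se2(p,q*k),z],c)
        cv2.fillConvexPoly(im,cv2.convexHull(np.round(u*16).astype(np.int32)),1,cv2.LINE_8,4)
    return im
def iou(a,b): return (a&b).sum()/max(1,(a|b).sum())
def fit(n,im,c,near,zb=0,yaw0=None,rad=.08,k=1):
    M=colmask(im,n); # component(s) nearest the expected spot
    _,L,st,ce=cv2.connectedComponentsWithStats(M)
    W=ray(ce,c,zb+.008); ok=[i for i in range(1,len(ce)) if st[i,4]>60 and np.hypot(*(W[i,:2]-near[:2]))<rad]
    i=max(ok,key=lambda i:st[i,4]); M=(L==i).astype(np.uint8); w=W[i,:2]
    cen={"silver":(.003,-.009),"red":(-.003,-.009),"brass":(0,-.009),"blue":(-.012,0)}[n]
    f=lambda p:-iou(M,sil(n,p,c,M.shape,zb,k)); best=[]
    for t in (np.arange(0,2*np.pi,np.pi/12) if yaw0 is None else [yaw0]):
        q=se2((0,0,t),cen); best.append((f((w[0]-q[0],w[1]-q[1],t)),w[0]-q[0],w[1]-q[1],t))
    best.sort(); out=[]
    for s in best[:4]:
        s0=np.array(s[1:])
        for e in (1,.3):
            o=minimize(f,s0,method="Nelder-Mead",options=dict(initial_simplex=s0+e*np.array([[0,0,0],[.008,0,0],[0,.008,0],[0,0,.15]]),xatol=1e-5,fatol=1e-5)); s0=o.x
        out.append((o.fun,*o.x))
    b=min(out); return np.array(b[1:]),-b[0]
E
python3 - <<'E'
from h import *
d=np.load("top0.npz"); c=m.get_calibration("top"); im=d["im"]
for n,w in [("silver",(.61,-.324)),("brass",(.435,.305)),("blue",(.617,.308)),("red",(.437,-.308)),("red",(.535,-.414))]:
    print(n,[ (np.round(p,3),round(s,3)) for p,s in [fit(n,im,c,w,k=k) for k in ((1,.65) if n=="red" else (1,))]])
m.move_ptp([.60,-.05,.30],R(1.57+.11))
im,d,c=grab("wrist"); np.savez("w1.npz",im=im,d=d); cv2.imwrite("pics/w1.png",im[:,:,::-1]); print(c,m.current_time())
print(proj(np.array([[.60,-.05,.0]]),c))
np.save("w1c.npy",c,allow_pickle=True)
E
```

```text
silver [(array([ 0.619, -0.318,  4.919]), np.float64(0.978))]
brass [(array([0.443, 0.328, 5.573]), np.float64(0.941))]
blue [(array([0.626, 0.314, 0.69 ]), np.float64(0.951))]
red [(array([ 0.45 , -0.299,  5.552]), np.float64(0.977)), (array([ 0.457, -0.299,  5.165]), np.float64(0.456))]
red [(array([ 0.537, -0.412,  0.353]), np.float64(0.484)), (array([ 0.535, -0.413,  0.297]), np.float64(0.944))]
{'camera_matrix': array([[342.62842506,   0.        , 326.10194051],
       [  0.        , 342.62842506, 241.07570424],
       [  0.        ,   0.        ,   1.        ]]), 'k1': 0.010593268154660088, 'R': array([[-1.10435036e-01,  9.93883302e-01,  2.89757444e-04],
       [ 9.49799070e-01,  1.05450756e-01,  2.94553671e-01],
       [ 2.92721420e-01,  3.28042567e-02, -9.55634894e-01]]), 't': array([ 0.11573996, -0.62321467,  0.27094763])} 3.425
[[325.93617023 195.93621455]]
```

View pics/w1.png

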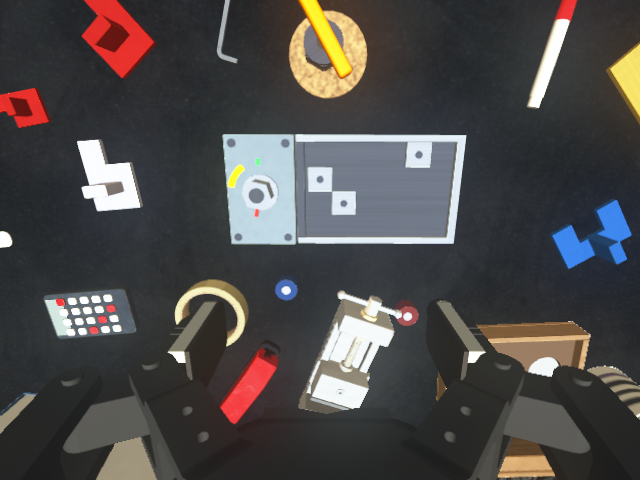

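The wrist picture shows the whole tray, with cavity corners at about (298,140), (460,140), (450,240) and (300,240), and the nut at (260,192) with its pointer at (257,212). The red candidates in the top view are (447,307) and (492,267). The first fits the given size (IoU 0.977 at scale 1), while the second fits only at 0.65, so (447,307) is the one. I'll confirm it in a close crop, then fit the tray.

```bash
cat >> h.py <<'E'
TR=[(.015,-.045),(-.045,.045),(-.015,-.075)]
def floorsil(p,ymin,c,shape):
    def poly(b,z,im): 
        q=np.array([[b[0],b[2]],[b[1],b[2]],[b[1],b[3]],[b[0],b[3]]]); u=proj(np.c_[se2(p,q),np.full(4,z)],c)
        cv2.fillPoly(im,[np.round(u*16).astype(np.int32)],1,cv2.LINE_8,4); return im
    Z=lambda:np.zeros(shape,np.uint8); b=(-.06,.06,ymin,.09)
    o=poly(b,.006,Z())&poly(b,.014,Z())
    for x,y in TR:
        q,z=box((x-.015,x+.015,y-.015,y+.015),.006,.014); u=proj(np.c_[se2(p,q),z],c)
        cv2.fillConvexPoly(o,cv2.convexHull(np.round(u*16).astype(np.int32)),0,cv2.LINE_8,4)
    return o
def fit_tray(im,c,p0,thr):
    V=im.max(2); a=floorsil(p0,-.087,c,V.shape); M0=(V<thr).astype(np.uint8)
    # keep close to the expected cavity, fill the dark island dots
    _,L,st,_=cv2.connectedComponentsWithStats(M0&cv2.dilate(a,np.ones((25,25)))); 
    cnt=[np.count_nonzero((L==i)&(a>0)) for i in range(1,len(st))]; M=(L==1+int(np.argmax(cnt))).astype(np.uint8)
    f=lambda q:-iou(M,floorsil(q[:3],q[3],c,V.shape)); s=np.array([*p0,-.088])
    for e in (1,.4,.15): s=minimize(f,s,method="Nelder-Mead",options=dict(initial_simplex=s+e*np.vstack([np.zeros(4),np.diag([.008,.008,.06,.004])]),xatol=1e-6,fatol=1e-6)).x
    return s,-f(s),M
E
python3 - <<'E'
from h import *
d=np.load("w1.npz"); im=d["im"]; c=np.load("w1c.npy",allow_pickle=True).item()
V=im.max(2)
print(V[190,285:480:4],V[130:250:3,400])
for thr in (135,150,165,180):
    s,f,M=fit_tray(im,c,(.59,-.005,.11),thr); print(thr,np.round(s,4),round(f,3))
s=s[:3]; u=lambda q,z:np.round(proj(np.array([[*se2(s,q),z]]),c))[0]
print("nut px",u((0,-.148),.048))
def near(d,lo,hi): return lo<d<hi
# depths for z consistency
D=d["d"]
for q,z in [((0,0),.006),((.015,-.045),.014),((0,-.148),.048),((-.1,0),0)]:
    x,y=u(q,z).astype(int); X=np.array([x,y]); K=c["camera_matrix"]
    dd=np.median(D[y-1:y+2,x-1:x+2]); n=np.array([(x-K[0,2])/K[0,0],(y-K[1,2])/K[1,1],1])*dd
    print(q,z,np.round(c["R"].T@(n-c["t"]),4))
crop=cv2.resize(np.load("top0.npz")["im"][225:340,400:530],None,fx=5,fy=5,interpolation=cv2.INTER_CUBIC); cv2.imwrite("pics/red.png",crop[:,:,::-1])
w=cv2.addWeighted(im,1,np.dstack([floorsil(s,-.087,c,V.shape)*0,floorsil(s,-.087,c,V.shape)*90,V*0]),1,0)[110:270,200:490]
cv2.imwrite("pics/trayfit.png",cv2.resize(w,None,fx=2.5,fy=2.5)[:,:,::-1])
p0=m.current_qpos();print(p0)
for n,(x,y,t) in dict(silver=(.619,-.318,4.919),brass=(.443,.328,5.573),blue=(.626,.314,.69),red=(.45,-.299,5.552)).items():
    print(n,[None if (q:=m.inverse_kinematics([x,y,.02],R(t+np.pi/2+f))) is None else np.round(q,2) for f in (0,np.pi)])
E
```

```text
[230 229 226 141 138 110 249 249 249 249 249 249 133 132 134 134 133 133
 140 140 141 140 140 140 139 139 139 139 139 140 140 140 140 140 140 140
 140 139 139 138 139 132 246 246  62  60  57  58  59] [ 63  65 249 247 136 139 140 141 141 141 136 138 137 138 138 138 138 137
 138 139 139 138 134 133 140 135 134 132 135 137 136 137 136 136 137 133
 248 247  64  64]
135 [ 0.6172  0.0041 -0.0543 -0.0924] 0.13
150 [ 0.5848  0.0156  0.1101 -0.106 ] 0.867
165 [ 0.585   0.0153  0.112  -0.1061] 0.859
180 [ 0.5849  0.0154  0.1106 -0.1064] 0.854
nut px [256. 196.]
(0, 0) 0.006 [0.5854 0.0152 0.0058]
(0.015, -0.045) 0.014 [ 0.604  -0.0279  0.0147]
(0, -0.148) 0.048 [ 0.6008 -0.1313  0.0483]
(-0.1, 0) 0 [4.855e-01 4.000e-03 4.000e-04]
[-1.59339871e-01  3.89470121e-01  1.42385034e+00  1.17554101e-04
  1.32839924e+00 -1.84013742e+00]
silver [array([-0.54,  0.85,  1.36, -0.  ,  0.93, -0.75]), array([-0.54,  0.85,  1.36, -0.  ,  0.93,  2.39])]
brass [array([ 0.55,  0.66,  1.78, -0.  ,  0.7 , -0.31]), array([ 0.55,  0.66,  1.78, -0.  ,  0.7 ,  2.83])]
blue [array([ 0.4 ,  0.86,  1.34, -0.  ,  0.94, -1.86]), array([ 0.4 ,  0.86,  1.34, -0.  ,  0.94,  1.28])]
red [array([-0.67,  0.64,  1.81, -0.  ,  0.69, -1.51]), array([-0.67,  0.64,  1.81, -0.  ,  0.69,  1.63])]
```

View pics/red.png

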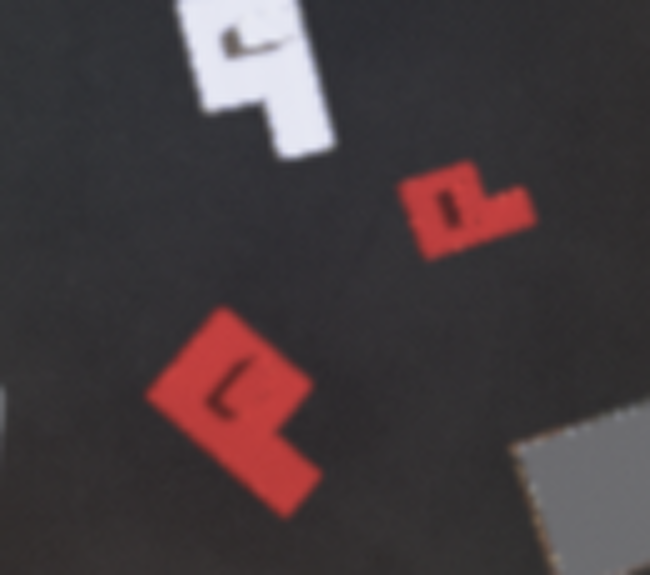

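View pics/trayfit.png

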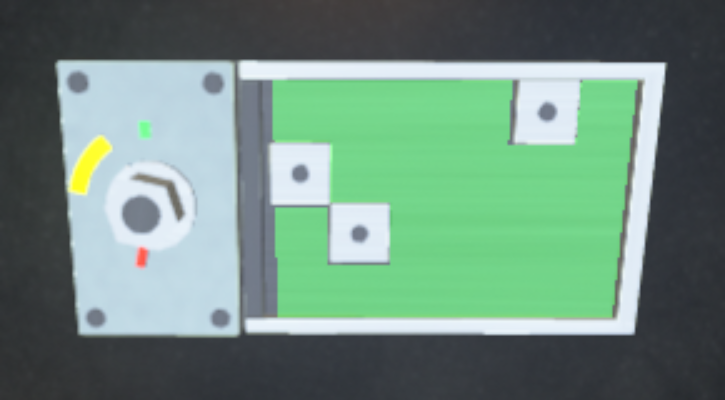

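The crop confirms it: the large red P at crop (230,410) is the full-size part, and the small one at (465,210) is the look-alike. The tray overlay matches the islands and walls. I'll start with red: hover, measure, grip, release and re-measure to get the camera's bias across the jaws.

```bash
cat >> h.py <<'E'
HZ=.25
def tray_fit2(im,c,p0,thr=160,ylim=-.06):
    V=im.max(2); M=(V<thr).astype(np.uint8)
    q=np.array([[-.075,ylim],[.075,ylim],[.075,.1],[-.075,.1]]); W=np.zeros(V.shape,np.uint8)
    u=proj(np.c_[se2(p0,q),np.full(4,.01)],c); cv2.fillPoly(W,[np.round(u).astype(np.int32)],1)
    fl=lambda p:floorsil(p,-.11,c,V.shape)&W; a=cv2.dilate(fl(p0),np.ones((9,9)))
    M&=W&a; _,L,st,_=cv2.connectedComponentsWithStats(M); M=(L==1+np.argmax(st[1:,4])).astype(np.uint8)
    f=lambda p:-iou(M,fl(p)); s=np.array(p0)
    for e in (1,.3): s=minimize(f,s,method="Nelder-Mead",options=dict(initial_simplex=s+e*np.vstack([np.zeros(3),np.diag([.004,.004,.03])]),xatol=1e-6,fatol=1e-6)).x
    return s,-f(s)
def see(n,p,k=1):  # hover over lug with grip yaw and measure
    m.move_ptp([p[0],p[1],HZ],R(p[2]+np.pi/2)); im,d,c=grab("wrist"); return fit(n,im,c,p,yaw0=p[2])
def grip(p,z=.014):
    m.move_ptp([p[0],p[1],.09],R(p[2]+np.pi/2)); m.move_l([p[0],p[1],z],max_speed=.1); m.set_gripper(0,60)
def tf(v,yaw): # world vector -> bracket/tool axes
    c,s=np.cos(yaw),np.sin(yaw); return np.array([c*v[0]+s*v[1],-s*v[0]+c*v[1]])
E
python3 - <<'E'
from h import *
d=np.load("w1.npz"); im=d["im"]; c=np.load("w1c.npy",allow_pickle=True).item()
for t in (155,165,185,200): s,f=tray_fit2(im,c,(.585,.0153,.111),t); print(t,np.round(s,4),round(f,3))
m.set_gripper(.5)
p,f=see("red",(.45,-.299,5.552-2*np.pi)); print(np.round(p,4),f)
p,f=see("red",p); print(np.round(p,4),f)
grip(p); print(m.current_grip_width(),m.current_force())
m.set_gripper(.5); m.move_l([p[0],p[1],.09]); p2,f=see("red",p); print(np.round(p2,4),f,tf(p2[:2]-p[:2],p[2]),m.current_ee_pos(),m.current_time())
im,_=m.grab_frame("wrist"); cv2.imwrite("pics/r1.png",im[:,:,::-1])
E
```

```text
155 [0.5851 0.0171 0.1124] 0.981
165 [0.585  0.0171 0.1125] 0.981
185 [0.5849 0.0171 0.1117] 0.976
200 [0.5849 0.0173 0.1093] 0.972
[ 0.4491 -0.3011 -0.7424] 0.9975445058317987
[ 0.4493 -0.3013 -0.7419] 0.9969558599695586
0.1525502722470541 [-0.58745419  1.2363369   6.30578481]
[ 0.4491 -0.3013 -0.7449] 0.9987748851454824 [-0.00013136 -0.00021725] [ 0.44880534 -0.30087315  0.24824943] 9.1417
```

View pics/r1.png

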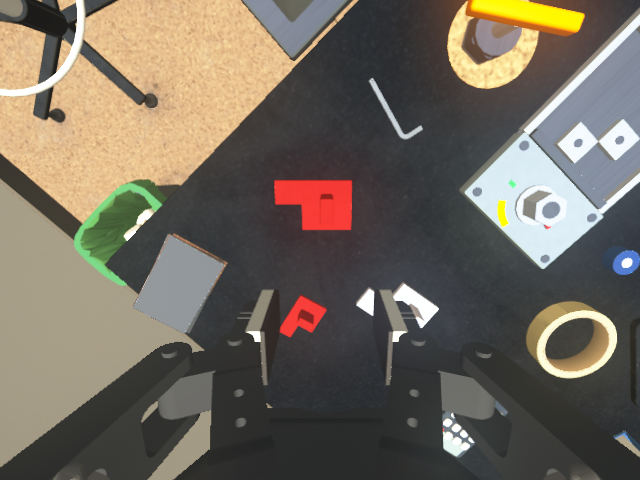

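Red is fitted at IoU 0.998, lying at (315,205) in the view, with jaw-axis bias of only 0.2 mm. Next is one closer tray fit, then I'll pick and place red.

```bash
cat >> h.py <<'E'
def zyaw(): Q=m.current_tcp_rot(); return np.arctan2(Q[1,1],Q[0,1])-np.pi/2   # heading of bracket frame held
def goto(xy,z,yaw,sp=.1):  # line with steady-state error trimmed out
    xy=np.array(xy); m.move_l([*xy,z],R(yaw+np.pi/2),max_speed=sp)
def pick(n,p,T):
    p,f=see(n,p); e=m.current_ee_pos()
    if np.hypot(*(p[:2]-e[:2]))>.004: p,f=see(n,p)
    print(n,np.round(p,4),round(f,4))
    if f<.97: raise SystemExit("bad fit")
    m.set_gripper(.5); grip(p); m.dwell(.2); e=m.current_ee_pos(); off=tf(p[:2]-e[:2],p[2])-[0,0]; off[1]=0
    print("off",off,"z",e[2],"grip",m.current_grip_width()); m.move_l([p[0],p[1],.10]); return off,e[2]-.0
def place(n,off,zg,T,dx=(0,0)):
    S=se2(T,np.array(SEAT[n])+dx); c,s=np.cos(T[2]),np.sin(T[2]); tgt=S-np.array([c*off[0],s*off[0]]); yaw=T[2]
    m.move_ptp([*tgt,.10],R(yaw+np.pi/2)); m.move_l([*tgt,zg+.022],max_speed=.08); m.dwell(.2)
    cmd=tgt+(tgt-m.current_ee_pos()[:2]); zoff=zg-.014
    f0=m.current_force()
    for h in (.016,.013,.011,.009,.0075,.006):
        m.move_l([*cmd,.014+h],max_speed=.03); f=m.current_force()-f0; e=m.current_ee_pos()
        print(round(h,4),"F",np.round(f,1),"err",np.round(tf(e[:2]-tgt,yaw)*1e3,2),"dz",round((e[2]-zg)*1e3,1))
        if f[2]>15: return False
    return True
def release(): 
    m.set_gripper(.4); e=m.current_ee_pos(); m.move_l([e[0],e[1],.10],max_speed=.15)
E
python3 - <<'E'
from h import *
m.move_ptp([.565,.015,.25],R(1.5708+.112)); im,d,c=grab("wrist")
T,f=tray_fit2(im,c,(.585,.0171,.112),165); print(np.round(T,4),f); T2,f2=tray_fit2(im,c,(.585,.0171,.112),190); print(np.round(T2,4),f2)
np.save("T.npy",T)
off,zg=pick("red",np.array([.4491,-.3013,-.745]),T)
ok=place("red",off,zg,T); print(ok,m.current_time())
E
```

```text
[0.5862 0.0166 0.113 ] 0.9783227318379645
[0.5858 0.0165 0.1013] 0.9685508565753538
red [ 0.4491 -0.3012 -0.7369] 0.9945
off [-0.00050558  0.        ] z 0.014672040443507638 grip 0.15555015485690857
0.016 F [ 0.6  0.6 -0.1] err [-0.4   0.09] dz 15.1
0.013 F [1.  0.5 0.5] err [-0.31  0.07] dz 12.2
0.011 F [-1.4 -0.2  0.1] err [-0.28  0.05] dz 10.2
0.009 F [-0.5 -0.4 -0.3] err [-0.32  0.06] dz 8.2
0.0075 F [-0.4 -0.  -0.2] err [-0.29  0.07] dz 6.7
0.006 F [-4.7 -0.7 11.1] err [-0.23  0.01] dz 6.0
True 18.875
```

Red is on the floor: dz is 6.0 mm with no contact on the way down. Next: brass, blue and silver, with an abort on any contact.

Run:
```python
from h import *
T=np.load("T.npy"); release()
for n,p in dict(brass=(.443,.328,5.573-2*np.pi),blue=(.626,.314,.69),silver=(.619,-.318,4.919-2*np.pi)).items():
    off,zg=pick(n,np.array(p),T)
    if not place(n,off,zg,T): print("contact"); break
    if m.current_ee_pos()[2]-zg>.0068: print("high"); break
    release(); print(m.current_time())
```

```text
brass [ 0.441   0.325  -0.7194] 0.9808
off [-0.0001374  0.       ] z 0.014652146290825202 grip 0.15080696012490408
0.016 F [-0.3 -0.8  0.8] err [-0.42  0.08] dz 15.1
0.013 F [-0.2 -0.6  0.4] err [-0.35  0.1 ] dz 12.2
0.011 F [ 0.3 -0.5 -0.2] err [-0.33  0.02] dz 10.1
0.009 F [-0.4 -0.3 -0.1] err [-0.34  0.06] dz 8.2
0.0075 F [-1.6 -0.3 -0.2] err [-0.32  0.08] dz 6.7
0.006 F [-3.6 -0.6  8.6] err [-0.15 -0.01] dz 6.0
29.7
blue [0.6236 0.3118 0.7035] 0.9786
off [-0.00051118  0.        ] z 0.014871359383060015 grip 0.15676142057493234
0.016 F [ 1.2  0.3 -1. ] err [-0.4   0.05] dz 14.8
0.013 F [ 0.7  0.5 -0. ] err [-0.34  0.03] dz 11.9
0.011 F [ 1.2  1.2 -0.6] err [-0.29  0.04] dz 10.0
0.009 F [ 0.7  0.1 -0.3] err [-0.31  0.04] dz 8.0
0.0075 F [1.1 0.8 0.1] err [-0.29  0.04] dz 6.5
0.006 F [-1.9  0.  10.6] err [-0.05  0.04] dz 5.9
39.0
silver [ 0.6172 -0.3191 -1.3697] 0.9981
off [-0.0003121  0.       ] z 0.014791446515599396 grip 0.1515549966530303
0.016 F [-0.1 -0.1  0.6] err [-0.46 -0.01] dz 14.9
0.013 F [-0.8  0.2 -0.4] err [-0.37  0.01] dz 12.0
0.011 F [ 0.7 -0.4 -0.3] err [-0.33  0.01] dz 10.1
0.009 F [-0.3  0.7 -1.1] err [-0.36  0.01] dz 8.1
0.0075 F [-0.4  0.7 -0.6] err [-0.32  0.04] dz 6.6
0.006 F [-4.1  0.1  8.2] err [-0.07 -0.02] dz 6.0
48.9667
```

All four are down. Now I'll look at the tray and nut.

Run:
```python
from h import *
T=np.load("T.npy"); N=se2(T,(0,-.148)); print("nut",N)
m.move_ptp([N[0]-.01,N[1]+.03,.24],R(1.5708+T[2])); im,d,c=grab("wrist"); np.savez("w2.npz",im=im,d=d); np.save("w2c.npy",c,allow_pickle=True)
u=proj(np.array([[*N,.048],[*N,.024],[*se2(T,(0,-.148)),.02]]),c); print(u)
cv2.imwrite("pics/w2.png",im[:,:,::-1]); print(m.current_time(),m.current_qpos()[5])
```

```text
nut [ 0.60289494 -0.13049474]
[[294.49818466 221.52783362]
 [296.45583551 216.16536585]
 [296.7584405  215.33640368]]
49.925 -1.928497867961696
```

View pics/w2.png

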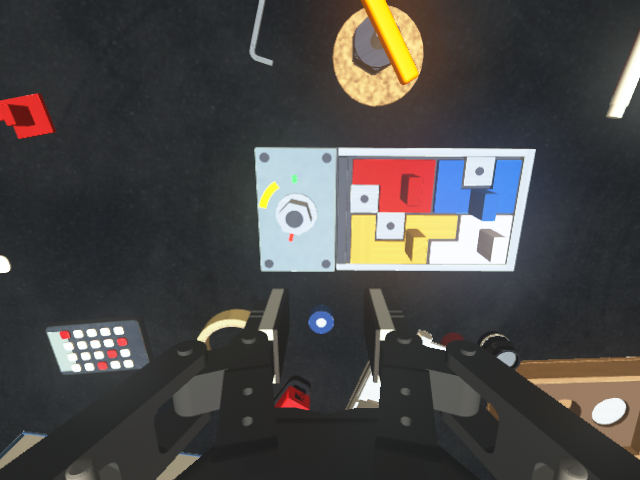

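All four brackets are seated: red (393,185), blue (480,187), brass (405,240), silver (475,240). The nut is at (294,215) with its pointer at (291,237), near tray +x. Next I'll measure the pointer, grip the flats and turn.

```bash
cat >> h.py <<'E'
def pointer(im,c,T,z=.024):
    N=se2(T,(0,-.148)); M=colmask(im,"red"); yy,xx=np.nonzero(M); W=ray(np.c_[xx,yy],c,z)[:,:2]-N
    k=(np.hypot(*W.T)<.034)&(np.hypot(*W.T)>.012); v=W[k].mean(0); return (T[2]-np.arctan2(v[1],v[0])),np.hypot(*v),k.sum()
E
python3 - <<'E'
from h import *
T=np.load("T.npy"); N=se2(T,(0,-.148)); d=np.load("w2.npz"); c=np.load("w2c.npy",allow_pickle=True).item()
a,rr,k=pointer(d["im"],c,T); print("pointer",a,rr,k)
h=T[2]-a; yaw=min([h+j*np.pi/3 for j in range(-3,6)],key=lambda t:abs(t-1.2)); print("yaw",yaw)
m.set_gripper(.7); m.move_ptp([*N,.10],R(yaw)); m.move_l([*N,.028],max_speed=.08); print(m.current_force())
m.set_gripper(0,60); m.dwell(.2); print("grip",m.current_grip_width(),"(expect .353)",m.current_force(),m.current_ee_pos()-[*N,.028])
q=np.array(m.current_qpos())
for i in range(4):
    q[5]+=(2.15-a)/4; m.move_j(q); print(np.round(m.current_force(),1),np.round(m.current_ft_torque(),2),round(m.current_qpos()[5],3))
m.set_gripper(.7); m.move_l([*N,.10])
m.move_ptp([N[0]-.01,N[1]+.03,.24],R(1.5708+T[2])); im,d,c=grab("wrist"); print("pointer",pointer(im,c,T),m.current_time())
cv2.imwrite("pics/w3.png",cv2.resize(im[100:300,220:460],None,fx=3,fy=3)[:,:,::-1])
np.savez("w3.npz",im=im); np.save("w3c.npy",c,allow_pickle=True)
E
```

```text
pointer 0.2882290239361407 0.024210008107845828 22
yaw 0.8719802213024284
[ 0.14917047 -0.24967354 -0.50254962]
grip 0.33638844400065243 (expect .353) [-13.08830774  -8.52777574  14.34839329] [-0.0011663  -0.00151085  0.00112531]
[-6.  -4.3  1.1] [-0.72  0.85 -0.11] -0.695
[-10.4  -6.3   5.1] [-1.05  1.61 -0.12] -0.229
[-14.9  -5.3   8.5] [-0.82  2.46 -0.1 ] 0.236
[-18.2  -1.6  12.8] [-0.27  3.01 -0.15] 0.701
pointer (np.float64(2.2121354196378533), np.float64(0.02783807168430351), np.int64(36)) 58.075
```

View pics/w3.png

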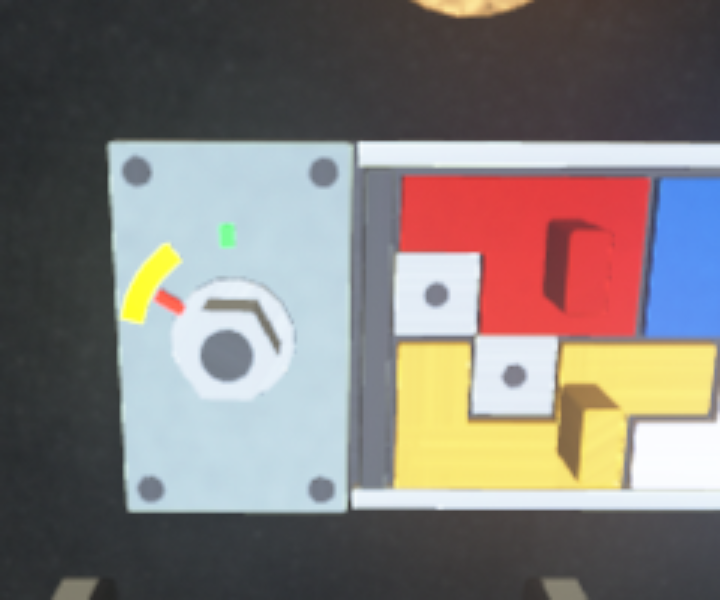

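The pointer is in the middle of the yellow band, at crop (170,300) and about 2.2 rad. The pointer radius and the grip deflection suggest my nut centre is 1–2 mm off. I'll probe the centre with two light grips, compare that with the nut's dark centre disc in the picture, and measure the key.

```bash
cat >> h.py <<'E'
def disc(im,c,C,z=.048):  # dark centre disc of the nut's top face
    u=proj(np.array([[*C,z]]),c)[0]; V=im.max(2); M=(V<130).astype(np.uint8); _,L,st,ce=cv2.connectedComponentsWithStats(M)
    i=min(range(1,len(ce)),key=lambda i:np.hypot(*(ce[i]-u))+(1e3 if not 60<st[i,4]<2500 else 0)); return ray([ce[i]],c,z)[0,:2],st[i,4]
def fit_key(im,c,p0,zb=.003):
    h=cv2.cvtColor(im,cv2.COLOR_RGB2HSV).astype(int); M=((h[...,0]>7)&(h[...,0]<26)&(h[...,1]>170)&(h[...,2]>120)).astype(np.uint8)
    _,L,st,ce=cv2.connectedComponentsWithStats(M); W=ray(ce,c,zb+.074); i=max([i for i in range(1,len(ce)) if np.hypot(*(W[i,:2]-p0[:2]))<.05],key=lambda i:st[i,4]); M=(L==i).astype(np.uint8)
    def S(p):
        o=np.zeros(M.shape,np.uint8); q,z=box(r(-45,45,-7,7),zb+.062,zb+.078); cv2.fillConvexPoly(o,cv2.convexHull(np.round(proj(np.c_[se2(p,q),z],c)*16).astype(np.int32)),1,cv2.LINE_8,4); return o
    f=lambda p:-iou(M,S(p)); best=(1,)
    for t in np.arange(0,np.pi,np.pi/8):
        s=np.array([*W[i,:2],t+p0[2]])
        for e in (1,.3): o=minimize(f,s,method="Nelder-Mead",options=dict(initial_simplex=s+e*np.array([[0,0,0],[.006,0,0],[0,.006,0],[0,0,.15]]),xatol=1e-5,fatol=1e-5)); s=o.x
        best=min(best,(o.fun,*s))
    return np.array(best[1:]),-best[0]
E
python3 - <<'E'
from h import *
T=np.load("T.npy"); N=se2(T,(0,-.148)); im=np.load("w3.npz")["im"]; c=np.load("w3c.npy",allow_pickle=True).item()
D,A=disc(im,c,N); print("disc seen",(D-N)*1e3,A)
C=N+[-.0017,-.0005]; h=T[2]-2.15; m.set_gripper(.7,20); A=[];b=[]
for yaw in (h+np.pi*2/3,h+np.pi,h+np.pi*4/3):
    m.move_ptp([*C,.07],R(yaw)); m.move_l([*C,.028],max_speed=.08); m.dwell(.2); e0=m.current_ee_pos()
    m.set_gripper(0,20); m.dwell(.2); e=m.current_ee_pos(); v=np.array([np.cos(yaw),np.sin(yaw)])
    Q=m.current_tcp_rot(); print(round(yaw,3),"width",round(m.current_grip_width(),3),"d",np.round((e-e0)*1e3,2),"F",np.round(m.current_force(),1),"yaw",np.arctan2(Q[1,1],Q[0,1]))
    A.append(v); b.append(v@(e[:2]-N)); m.set_gripper(.7); m.move_l([*C,.07])
x,res,*_=np.linalg.lstsq(np.array(A),np.array(b),rcond=None); print("tactile C-N mm",x*1e3,res)
C=N+x; np.save("C.npy",C)
m.move_ptp([*C,.22],R(1.5708+T[2])); im,d,c=grab("wrist"); D,A=disc(im,c,C); print("disc-C hover",(D-C)*1e3,A,"ee",m.current_ee_pos()[:2]-C,"pointer",pointer(im,c,T)); a=pointer(im,c,T)
k0=(.430,-.075,0)
im,d,c=grab("top"); k,f=fit_key(im,c,k0); print("key top",k,f)
yaw=k[2]+np.pi/2; yaw-=np.pi*round((yaw-1.2)/np.pi)
m.move_ptp([*k[:2],.25],R(yaw)); im,d,c=grab("wrist"); kk,f=fit_key(im,c,k); print("key wrist",kk,f,m.current_qpos()[5],m.current_time())
cv2.imwrite("pics/k1.png",im[:,:,::-1]); np.save("K.npy",kk)
E
```

```text
disc seen [-19.44546111  42.55875788] 213
0.057 width 0.352 d [-1.34  0.08 -0.13] F [-7.6 -0.4  9. ] yaw 0.057807033486931225
1.105 width 0.344 d [-0.32 -0.3  -0.13] F [-3.1 -3.4  5. ] yaw 1.104745571616509
2.152 width 0.341 d [-0.62  0.67 -0.1 ] F [-3.   4.4  6.6] yaw 2.1520555999406934
tactile C-N mm [-2.75868426 -0.37605742] [5.77541658e-10]
disc-C hover [-16.99212043  39.63369368] 316 ee [-0.00069844  0.00018343] pointer (np.float64(2.215397778470095), np.float64(0.027793458009596848), np.int64(41))Traceback (most recent call last):
  File "<stdin>", line 14, in <module>
  File "h.py", line 115, in fit_key
    _,L,st,ce=cv2.connectedComponentsWithStats(M); W=ray(ce,c,zb+.074); i=max([i for i in range(1,len(ce)) if np.hypot(*(W[i,:2]-p0[:2]))<.05],key=lambda i:st[i,4]); M=(L==i).astype(np.uint8)
                                                                          ~~~^^^^^^^^^^^^^^^^^^^^^^^^^^^^^^^^^^^^^^^^^^^^^^^^^^^^^^^^^^^^^^^^^^^^^^^^^^^^^^^^^^^^^^^
ValueError: max() iterable argument is empty
```

Run:
```python
from h import *
T=np.load("T.npy"); N=se2(T,(0,-.148)); C=np.load("C.npy"); im=np.load("w3.npz")["im"]; c=np.load("w3c.npy",allow_pickle=True).item()
V=im.max(2); u=proj(np.array([[*C,.048]]),c)[0]; print(u); x,y=u.astype(int)
print(V[y-16:y+17:2,x-16:x+17:2])
d=np.load("top0.npz"); ct=m.get_calibration("top"); t=cv2.cvtColor(d["im"],cv2.COLOR_RGB2HSV); print(t[310,345:362],t[300,346:350])
```

```text
[295.62833235 218.16176162]
[[255 252 248 247 209 133 133 134 133 133 133 134 134 120 217 247 247]
 [254 242 247 247 246 243 237 237 237 237 237 226 222 135 135 244 246]
 [247 248 247 247 246 247 246 246 246 246 246 246 246 227 118 197 246]
 [248 248 247 247 247 247 246 246 247 246 247 246 247 246 136 118 242]
 [248 247 247 247 247 247 231 178 156 172 226 246 246 246 229 118 183]
 [247 247 247 247 245 182 139 138 138 137 137 191 247 246 246 191 119]
 [247 247 247 247 223 141 141 139 139 140 139 137 222 247 246 240 118]
 [247 247 247 247 159 140 141 141 140 140 140 140 161 246 246 246 196]
 [247 247 247 247 137 137 139 141 141 142 140 140 140 247 246 246 240]
 [249 247 247 247 166 136 137 137 140 140 140 140 154 247 246 246 247]
 [232 247 247 247 222 136 135 136 138 139 140 141 203 246 246 246 248]
 [226 243 247 247 247 196 136 136 135 137 138 153 243 246 246 247 248]
 [226 228 245 247 247 247 224 174 152 159 210 242 247 246 246 248 247]
 [226 226 231 246 247 247 247 247 247 247 247 247 247 246 248 247 234]
 [227 228 230 240 247 247 247 247 247 247 247 247 247 246 234 233 229]
 [228 229 230 229 243 243 244 244 244 244 245 246 245 230 228 228 229]
 [227 228 229 229 229 228 227 227 227 227 228 227 227 227 228 228 229]]
[[163  21 110]
 [  8  97 153]
 [ 14 151 218]
 [ 20 152 241]
 [ 24 143 245]
 [ 25 138 245]
 [ 25 139 245]
 [ 25 143 245]
 [ 24 146 244]
 [ 19 150 240]
 [ 13 134 213]
 [  6  65 145]
 [141  16 110]
 [171  16 115]
 [ 13  69 158]
 [ 15  94 203]
 [ 16  98 217]] [[ 21 149 242]
 [ 17 140 229]
 [ 14 118 212]
 [ 15 100 203]]
```

The dark disc projects to within 1 px of the touch-probed centre, so camera and arm agree and the error was in the tray fit's far end. Next is the key.

```bash
sed -i 's/(h\[...,1\]>170)&(h\[...,2\]>120)/(h[...,1]>SK)\&(h[...,2]>150)/; s/^HZ=.25/HZ=.25; SK=170/' h.py
python3 - <<'E'
import h; from h import *
h.SK=125
d=np.load("top0.npz"); k,f=fit_key(d["im"],m.get_calibration("top"),(.43,-.07,0)); print("top",k,f)
h.SK=170
yaw=k[2]+np.pi/2; yaw-=np.pi*round((yaw-1.2)/np.pi)
m.move_ptp([*k[:2],.25],R(yaw)); im,d,c=grab("wrist"); cv2.imwrite("pics/k1.png",im[:,:,::-1]); np.savez("k1.npz",im=im); np.save("k1c.npy",c,allow_pickle=True)
for s in (150,170,200):
    h.SK=s; kk,f=fit_key(im,c,k); print("key wrist",s,kk,f)
print(m.current_qpos()[5],yaw,m.current_time()); np.save("K.npy",kk)
E
```

```text
top [ 0.43402959 -0.06909637  0.64287447] 0.9297124600638977
key wrist 150 [ 0.43215838 -0.07111252  3.79173211] 0.2447089947089947
key wrist 170 [ 0.43061466 -0.0722952   0.65045603] 0.23778071334214002
key wrist 200 [ 0.43141079 -0.07166671  3.79158047] 0.17261904761904762
-2.476233884404214 2.2136707964328193 70.0417
```

View pics/k1.png

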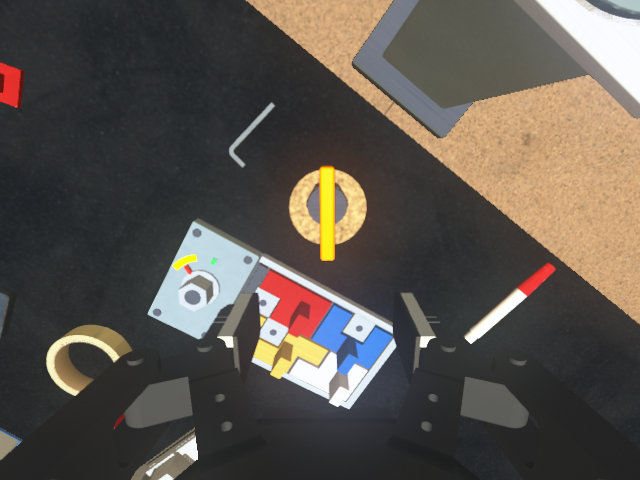

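The key stands upright on its mat, with the handle at (327,213), vertical in the picture and more yellow than my hue limit. I'll widen the hue and check the socket shoulder height from the depth.

```bash
sed -i 's/<26)&(h/<33)\&(h/' h.py
python3 - <<'E'
import h; from h import *
im,d,c=grab("wrist")
for s in (170,200):
    h.SK=s; kk,f=fit_key(im,c,(.434,-.069,.643)); print(s,kk,f)
kk[2]-=np.pi*round((kk[2]-.643)/np.pi); np.save("K.npy",kk)
K=c["camera_matrix"]; yy,xx=np.mgrid[0:480,0:640]; n=np.stack([(xx-K[0,2])/K[0,0],(yy-K[1,2])/K[1,1],np.ones_like(xx)],-1)*d[...,None]
P=(n-c["t"])@c["R"]; q=P[...,:2]-kk[:2]; L=np.stack([np.cos(kk[2])*q[...,0]+np.sin(kk[2])*q[...,1],-np.sin(kk[2])*q[...,0]+np.cos(kk[2])*q[...,1]],-1)*1e3
for lo,hi in ((-3,3),(9,12),(12,15),(15,18),(18,22),(22,25),(27,35)):
    k=(abs(L[...,0])<8)&(abs(L[...,1])>lo)&(abs(L[...,1])<hi)&(d>0); print(lo,hi,np.percentile(P[k][:,2]*1e3,[10,50,90]).round(1),k.sum())
# mat: brown ring points
k=(np.hypot(q[...,0],q[...,1])<.06)&(P[...,2]<.006)&(cv2.cvtColor(im,cv2.COLOR_RGB2HSV)[...,2]>110)&(cv2.cvtColor(im,cv2.COLOR_RGB2HSV)[...,1]>50)
cc,rad=cv2.minEnclosingCircle(P[k][:,:2].astype(np.float32)); print("mat",cc,rad); np.save("mat.npy",cc)
T=np.load("T.npy"); C=np.load("C.npy"); Z=T.copy(); Z[:2]+=C-se2(T,(0,-.148))
im3=np.load("w3.npz")["im"]; c3=np.load("w3c.npy",allow_pickle=True).item(); print("pointer w3 about C",pointer(im3,c3,Z), [pointer(im3,c3,Z,z)[0] for z in (.020,.022)])
im,d,c=grab("scene"); cv2.imwrite("pics/s2.png",cv2.resize(im[220:340,230:410],None,fx=4,fy=4)[:,:,::-1])
E
```

```text
170 [ 0.43165539 -0.07174828  0.64985017] 0.9358465608465608
200 [ 0.43093429 -0.07221463  3.77797832] 0.9065606361829026
-3 3 [324.9 334.5 340.5] 1974
9 12 [323.6 332.1 338.5] 1683
12 15 [322.3 328.4 333.2] 939
15 18 [ 33.3 325.6 329.9] 285
18 22 [ 3.8 32.5 34.1] 112
22 25 [  2.7  22.7 341.5] 95
27 35 [262.5 288.5 310.6] 5156
mat (0.4399547278881073, -0.06770961731672287) 0.049319539219141006
pointer w3 about C (np.float64(2.1283826713909466), np.float64(0.026214552938761744), np.int64(36)) [np.float64(2.0931860435945455), np.float64(2.110740669655133)]
```

View pics/s2.png

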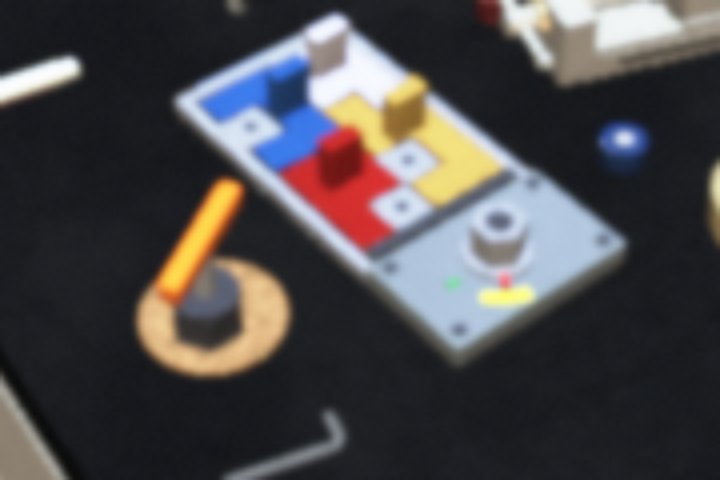

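The depth gives a socket shoulder at about 33 mm with the stem above, so gripping at TCP 54 mm is clear. The brackets are seated, and the pointer is about 2.1 rad about the probed centre. I'll refine the key fit, then grip and move it over the nut.

Run:
```python
import h; from h import *
im=np.load("k1.npz")["im"]; c=np.load("k1c.npy",allow_pickle=True).item(); H=cv2.cvtColor(im,cv2.COLOR_RGB2HSV)
for s in (130,145,160): h.SK=s; kk,f=fit_key(im,c,(.4315,-.0718,.643)); print(s,kk,f)
print("mat",ray([(328,206.5)],c,.003), "key base px",proj(np.array([[kk[0],kk[1],.003],[kk[0],kk[1],.036],[kk[0],kk[1],.081]]),c))
print(H[205:210,320:336:3].tolist()[0],H[160:172,327].tolist(),H[254:268,327].tolist())
print([proj(np.array([[*se2(kk,(sx*.045,0)),z]]),c).round(1).tolist() for sx in (-1,1) for z in (.065,.081)])
```

```text
130 [ 0.43061975 -0.07227406  0.64977568] 0.9479235332893869
145 [ 0.43057132 -0.0723129   3.79146065] 0.9490740740740741
160 [ 0.43057132 -0.0723129   3.79146065] 0.9490740740740741
mat [[ 0.43622394 -0.06638116  0.003     ]] key base px [[326.82034071 199.55261165]
 [326.86708171 205.15696044]
 [326.94575076 214.58792154]]
[[18, 215, 251], [29, 216, 255], [29, 216, 255], [29, 214, 255], [27, 236, 255], [0, 28, 126]] [[9, 78, 65], [10, 82, 65], [10, 82, 65], [10, 85, 66], [10, 83, 68], [11, 169, 116], [13, 228, 204], [20, 255, 253], [26, 255, 255], [28, 220, 255], [29, 208, 255], [29, 206, 255]] [[28, 228, 255], [28, 228, 255], [28, 227, 255], [28, 228, 255], [28, 227, 255], [27, 232, 255], [18, 219, 251], [5, 60, 76], [4, 51, 80], [4, 52, 79], [5, 55, 79], [4, 52, 78], [4, 52, 78], [6, 53, 77]]
[[[327.2, 254.6]], [[327.3, 260.1]], [[326.6, 163.7]], [[326.6, 165.1]]]
```

```bash
cat >> h.py <<'E'
def heading(im,c,C,col,z):
    H=cv2.cvtColor(im,cv2.COLOR_RGB2HSV).astype(int); a=H[...,0]; k=(H[...,1]>90)&(H[...,2]>80)
    k&={"g":(a>48)&(a<85),"y":(a>24)&(a<36),"r":(a<8)|(a>172)}[col]; yy,xx=np.nonzero(k); W=ray(np.c_[xx,yy],c,z)[:,:2]-C; d=np.hypot(*W.T)
    W=W[(d>.014)&(d<.05 if col!="r" else d<.034)]; t=np.unwrap(np.arctan2(W[:,1],W[:,0])); return t.mean(),np.ptp(t),len(t),np.hypot(*W.T).mean()
E
python3 - <<'E'
from h import *
T=np.load("T.npy"); C=np.load("C.npy"); im=np.load("w3.npz")["im"]; c=np.load("w3c.npy",allow_pickle=True).item()
for n,z in (("g",.020),("y",.020),("r",.024),("r",.021)): print(n,z,heading(im,c,C,n,z))
k=np.array([.4308,-.0721,.650]); m.set_gripper(.5,100); yaw=k[2]+np.pi/2
m.move_ptp([*k[:2],.12],R(yaw)); m.move_l([*k[:2],.054],max_speed=.08); print(m.current_force()); m.set_gripper(0,100); m.dwell(.2)
e=m.current_ee_pos(); off=tf(k[:2]-e[:2],k[2])[0]; zk=e[2]-.003; print("grip",m.current_grip_width(),"off",off,"zk",zk)
m.move_l([*k[:2],.15],max_speed=.12); f0=m.current_force(); print(f0)
hx=.057; tgt=C-off*np.array([np.cos(hx),np.sin(hx)])
m.move_ptp([*tgt,.15],R(hx+np.pi/2)); m.move_l([*tgt,zk+.056],max_speed=.08); m.dwell(.3); e=m.current_ee_pos(); cmd=tgt+(tgt-e[:2]); print("err",(e[:2]-tgt)*1e3)
np.savez("key.npz",k=k,off=off,zk=zk,hx=hx,tgt=tgt,cmd=cmd,f0=f0)
for z in (.052,.049,.047,.045,.043,.041,.038,.035,.032,.030,.028,.0265):
    m.move_l([*cmd,zk+z-.0005],max_speed=.04); f=m.current_force()-f0; e=m.current_ee_pos(); print(z,"z",round((e[2]-zk)*1e3,1),"F",np.round(f,1),"M",np.round(m.current_ft_torque(),2),"err",np.round((e[:2]-tgt)*1e3,2))
    if f[2]>20: print("contact"); break
print(m.current_time())
E
```

```text
g 0.02 (np.float64(-2.9721915133978434), np.float64(0.12468856362425518), 36, np.float64(0.03640190534119107))
y 0.02 (np.float64(-2.0369678058819223), np.float64(0.811746913090472), 209, np.float64(0.036922229639467265))
r 0.024 (np.float64(-2.006581916442456), np.float64(0.17542251013909782), 40, np.float64(0.026165788377334798))
r 0.021 (np.float64(-1.9797807869642845), np.float64(0.18072343545736014), 40, np.float64(0.026266589160857244))
[-0.12289451  0.30441998  0.2845188 ]
grip 0.14158980351423817 off -0.00021325470223388903 zk 0.05150606530653919
[-0.79998391 -0.34659502 -2.46443394]
err [ 0.13649794 -0.04846181]
0.052 z 51.1 F [ 0.8  0.7 -0.7] M [-0.07 -0.01 -0.06] err [-0.35  0.11]
0.049 z 48.3 F [1.4 0.4 0.5] M [-0.01 -0.01  0.01] err [-0.25  0.1 ]
0.047 z 46.4 F [-0.2 -0.6  0. ] M [-0.01  0.01  0.01] err [-0.19  0.09]
0.045 z 44.4 F [ 1.3 -0.2  0.5] M [-0.14  0.05  0.12] err [-0.23  0.08]
0.043 z 42.4 F [ 0.6  0.3 -0.8] M [ 0.05 -0.28 -0.09] err [-0.18  0.09]
0.041 z 40.5 F [-0.6  1.4  3. ] M [0.27 0.08 0.05] err [-0.17  0.16]
0.038 z 39.6 F [-5.3  2.7 20.1] M [ 0.44  1.26 -0.07] err [ 0.54 -0.12]
contact
77.0333
```

The flare is over the nut but the hex binds at 40 mm. The pointer heading suggests the flats sit about 0.045 rad further counter-clockwise than I assumed. I'll back off slightly and try small yaw and lateral offsets.

Run:
```python
from h import *
S=np.load("key.npz"); tgt,cmd,zk,f0=S["tgt"],S["cmd"],float(S["zk"]),S["f0"]
def tryit(hx,d=(0,0)):
    m.move_l([*(cmd+d),zk+.043],R(hx+np.pi/2),max_speed=.05)
    for z in (.041,.039,.037,.035,.033,.031,.029,.027,.0255):
        m.move_l([*(cmd+d),zk+z],max_speed=.04); f=m.current_force()-f0
        if f[2]>18: break
    e=m.current_ee_pos(); print(round(hx,3),d,"z",round((e[2]-zk)*1e3,1),"F",np.round(f,1),"M",np.round(m.current_ft_torque(),2),"err",np.round((e[:2]-tgt)*1e3,2)); return e[2]-zk
for hx,d in [(.105,(0,0)),(.08,(0,0)),(.105,(.0006,0)),(.105,(-.0006,0)),(.105,(0,.0006)),(.105,(0,-.0006)),(.14,(0,0)),(.02,(0,0))]:
    if tryit(hx,d)<.031: np.savez("seat.npz",hx=hx,d=d); break
print(m.current_time())
```

```text
0.105 (0, 0) z 39.5 F [-5.8  0.8 27.5] M [ 0.07  1.5  -0.07] err [ 0.76 -0.36]
0.08 (0, 0) z 40.4 F [-3.3  0.6 20.7] M [0.16 0.88 0.01] err [ 0.46 -0.19]
0.105 (0.0006, 0) z 40.4 F [-5.   0.4 22. ] M [0.04 1.34 0.03] err [ 0.75 -0.23]
0.105 (-0.0006, 0) z 39.6 F [-4.3  1.1 29. ] M [0.19 1.06 0.01] err [ 0.31 -0.38]
0.105 (0, 0.0006) z 40.4 F [-3.  -1.3 20.1] M [-0.42  0.75 -0.  ] err [0.33 0.18]
0.105 (0, -0.0006) z 39.6 F [-6.2  2.  31.2] M [ 0.32  1.43 -0.06] err [ 0.63 -0.77]
0.14 (0, 0) z 40.2 F [-2.9 -0.7 20.7] M [-0.19  0.71 -0.1 ] err [ 0.25 -0.32]
0.02 (0, 0) z 40.2 F [-3.   1.9 20.1] M [0.07 0.62 0.05] err [ 0.18 -0.14]
83.8667
```

The force and moment show contact on the socket's −x side, so the key needs to move further toward −x.

```bash
python3 - <<'E'
from h import *
S=np.load("key.npz"); tgt,cmd,zk,f0=S["tgt"],S["cmd"],float(S["zk"]),S["f0"]
def tryit(hx,d=(0,0)):
    d=np.array(d); m.move_l([*(cmd+d),zk+.043],R(hx+np.pi/2),max_speed=.05)
    for z in (.041,.039,.037,.035,.033,.031,.029,.027,.0255):
        m.move_l([*(cmd+d),zk+z],max_speed=.04); f=m.current_force()-f0
        if f[2]>18: break
    e=m.current_ee_pos(); print(round(hx,3),d,"z",round((e[2]-zk)*1e3,1),"F",np.round(f,1),"M",np.round(m.current_ft_torque(),2),"err",np.round((e[:2]-tgt)*1e3,2)); return e[2]-zk
for hx,d in [(.08,(-.0012,0)),(.08,(-.002,0)),(.08,(-.003,0)),(.08,(-.002,.001)),(.08,(-.002,-.001))]:
    if tryit(hx,d)<.031: np.savez("seat.npz",hx=hx,d=d); break
else:
    im,_=m.grab_frame("wrist"); cv2.imwrite("pics/w4.png",im[:,:,::-1])
print(m.current_time())
E
ls pics
```

```text
0.08 [-0.0012  0.    ] z 39.3 F [-2.   0.2 25.8] M [-0.06  0.31 -0.12] err [-0.35 -0.38]
0.08 [-0.002  0.   ] z 39.3 F [ 2.3  0.6 23.6] M [ 0.02 -0.3  -0.1 ] err [-0.7  -0.28]
0.08 [-0.003  0.   ] z 39.3 F [ 5.5  1.6 20.3] M [ 0.14 -0.88 -0.02] err [-1.23 -0.28]
0.08 [-0.002  0.001] z 39.6 F [ 1.1 -1.5 25.1] M [-0.48 -0.17 -0.08] err [-0.59  0.25]
0.08 [-0.002 -0.001] z 39.4 F [ 2.2  2.3 25.7] M [ 0.48 -0.26 -0.08] err [-0.67 -1.04]
89.0167
k1.png
r1.png
red.png
s2.png
scene0.png
top0.png
trayfit.png
w1.png
w2.png
w3.png
w4.png
```

Lateral balance is now at about (−1.6, 0) mm. I'll sweep the yaw there.

Run:
```python
from h import *
S=np.load("key.npz"); tgt,cmd,zk,f0=S["tgt"],S["cmd"],float(S["zk"]),S["f0"]
d=np.array([-.0016,.0003])
def tryit(hx):
    m.move_l([*(cmd+d),zk+.0415],R(hx+np.pi/2),max_speed=.05)
    for z in (.040,.038,.036,.034,.032,.030,.028,.0265,.0255):
        m.move_l([*(cmd+d),zk+z],max_speed=.04); f=m.current_force()-f0
        if f[2]>18: break
    e=m.current_ee_pos(); print(round(hx,3),"z",round((e[2]-zk)*1e3,1),"F",np.round(f,1),"M",np.round(m.current_ft_torque(),2),"err",np.round((e[:2]-tgt)*1e3,2)); return e[2]-zk
for hx in (.10,.05,.13,.02,.16,-.01,.2,-.05):
    if tryit(hx)<.031: np.savez("seat.npz",hx=hx,d=d); break
print(m.current_time())
```

```text
0.1 z 39.8 F [ 1.5  0.1 19. ] M [-0.25 -0.42 -0.15] err [-0.7  -0.08]
0.05 z 39.9 F [ 2.7 -1.1 19.3] M [-0.03 -0.46  0.01] err [-0.65  0.01]
0.13 z 39.8 F [ 1.5 -0.1 21.2] M [-0.2  -0.44 -0.15] err [-0.7  -0.08]
0.02 z 39.9 F [ 2.   0.9 19.8] M [-0.   -0.42  0.06] err [-0.64  0.03]
0.16 z 39.8 F [ 1.3 -0.9 19.6] M [-0.21 -0.5  -0.08] err [-0.67 -0.07]
-0.01 z 39.9 F [ 1.4 -0.4 21. ] M [-0.08 -0.34  0.04] err [-0.63  0.01]
0.2 z 39.8 F [ 1.6 -1.  20.6] M [-0.19 -0.45 -0.04] err [-0.71 -0.04]
-0.05 z 39.8 F [ 2.4  0.  21.1] M [-0.06 -0.44  0.04] err [-0.63  0.08]
95.3917
```

View pics/w4.png

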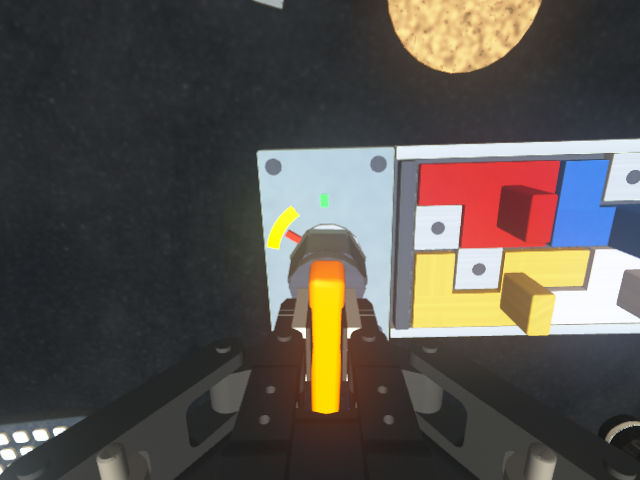

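Depth of engagement doesn't depend on yaw, so the key may be pitched in the grip. In the view the socket at (325,250) is on the nut and the pointer at (293,237) is still in the band. I'll lift and measure the handle's tilt from depth.

Run:
```python
from h import *
S=np.load("key.npz"); cmd,zk=S["cmd"],float(S["zk"])
m.move_l([*(cmd+[-.0016,.0003]),zk+.060],R(.08+np.pi/2),max_speed=.08)
e=m.current_ee_pos(); im,d,c=grab("wrist"); np.savez("w5.npz",im=im,d=d); np.save("w5c.npy",c,allow_pickle=True)
K=c["camera_matrix"]; yy,xx=np.mgrid[0:480,0:640]
q=cv2.undistortPoints(np.stack([xx,yy],-1).reshape(-1,1,2).astype(float),K,np.array([c["k1"],0,0,0.])).reshape(480,640,2)
P=(np.dstack([q,np.ones((480,640))])*d[...,None]-c["t"])@c["R"]
H=cv2.cvtColor(im,cv2.COLOR_RGB2HSV).astype(int); M=(H[...,0]>7)&(H[...,0]<33)&(H[...,1]>150)&(H[...,2]>150)&(d>0)&(abs(xx-326)<22)
L=P[M]; u=tf((L[:,:2]-e[:2]).T,.08).T*1e3; z=(L[:,2]-e[2])*1e3; print("ee",e)
for a in range(-55,60,8):
    k=(u[:,0]>=a)&(u[:,0]<a+8); 
    if k.sum()>5: print(a,k.sum(),"z",np.percentile(z[k],[5,50,95]).round(1),"v",np.median(u[k,1]).round(1))
cv2.imwrite("pics/w5.png",im[:,:,::-1]); im,_=m.grab_frame("scene"); cv2.imwrite("pics/s5.png",cv2.resize(im[200:340,260:420],None,fx=4,fy=4,interpolation=cv2.INTER_CUBIC)[:,:,::-1])
```

```text
ee [ 0.59731154 -0.1301605   0.11044648]
-23 1021 z [13.6 21.6 25.3] v -0.6
-15 524 z [21.8 23.3 24.9] v -0.6
-7 431 z [19.6 21.1 22.7] v -0.6
1 405 z [17.3 18.6 24.1] v -0.6
9 362 z [14.9 16.3 17.6] v -0.6
17 343 z [12.3 13.9 15.3] v -0.2
25 341 z [ 9.3 11.3 12.7] v -0.6
33 308 z [ 7.1  8.8 10.4] v -0.2
41 276 z [4.7 6.5 7.9] v -0.4
49 260 z [2.5 4.2 5.5] v -0.1
57 31 z [0.3 2.7 3.3] v -0.1
```

View pics/s5.png

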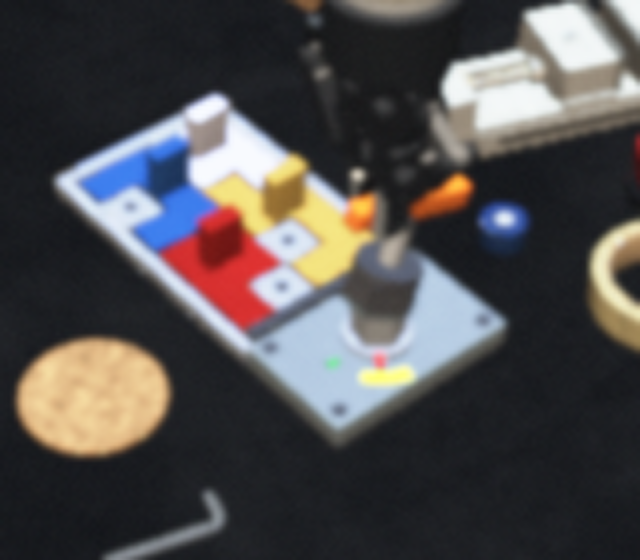

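The handle looks pitched in the grip. I'll quantify pitch and shift with a model fit, using the side view too, where the socket at (385,290) leans relative to the nut.

Run:
```python
from h import *
d=np.load("w5.npz"); im=d["im"]; c=np.load("w5c.npy",allow_pickle=True).item(); e=np.array([.59731154,-.1301605,.11044648]); hx=.08
H=cv2.cvtColor(im,cv2.COLOR_RGB2HSV).astype(int); xx=np.arange(640)
M=((H[...,0]>5)&(H[...,0]<33)&(H[...,1]>150)&(H[...,2]>120)&(abs(xx-326)[None]<25)).astype(np.uint8); _,L,st,_=cv2.connectedComponentsWithStats(M); M=(L==1+np.argmax(st[1:,4])).astype(np.uint8); print(st[1+np.argmax(st[1:,4])])
def S(p): # p: shift of handle centre along u, height of handle centre above TCP, pitch, v
    s,h,b,v=p; o=np.zeros(M.shape,np.uint8); X=np.array([[x,y,z] for x in(-.045,.045) for y in(-.007,.007) for z in(-.008,.008)])
    x=np.cos(b)*X[:,0]+np.sin(b)*X[:,2]+s; z=-np.sin(b)*X[:,0]+np.cos(b)*X[:,2]+h
    u=proj(np.c_[se2((e[0],e[1],hx),np.c_[x,X[:,1]+v]),e[2]+z],c); cv2.fillConvexPoly(o,cv2.convexHull(np.round(u*16).astype(np.int32)),1,cv2.LINE_8,4); return o
for p0 in ([0,.019,0,0],[.016,.014,.29,0],[.008,.016,.15,0]):
    p=np.array(p0); f=lambda p:-iou(M,S(p))
    for k in (1,.5,.3): p=minimize(f,p,method="Nelder-Mead",options=dict(initial_simplex=p+k*np.vstack([np.zeros(4),np.diag([.006,.004,.1,.002])]),xatol=1e-5,fatol=1e-6)).x
    print(p,-f(p))
print("nominal ends",proj(np.array([[*se2((e[0],e[1],hx),(x,0)),e[2]+.027] for x in(-.045,.045)]),c),"tcp",proj(e[None],c))
```

```text
[ 308  270   36  144 4384]
[ 0.02872709 -0.00840255  0.30473614 -0.00058741] 0.9429329794293297
[ 0.02854518 -0.0080971   0.30647819 -0.00060583] 0.9430086149768059
[ 0.02859063 -0.00838402  0.30042977 -0.00060831] 0.9429582135750608
nominal ends [[327.87451852 225.5628639 ]
 [327.51418916 431.55068273]] tcp [[327.33711976 305.52880926]]
```

View pics/w5.png

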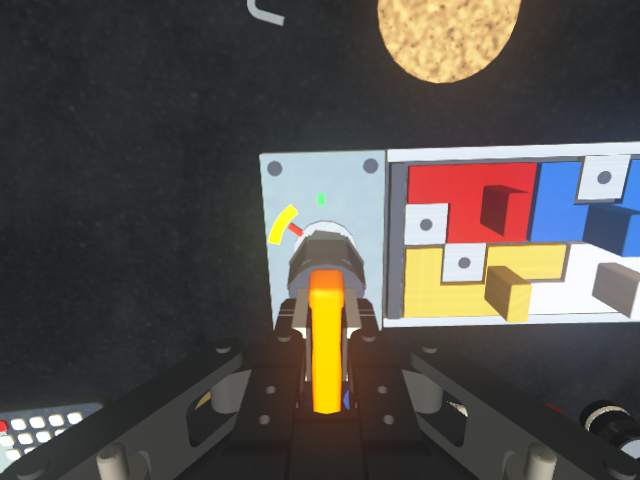

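The fit shows the key pitched about 0.3 rad about the jaw axis (off-centre contact twisted it in the pads). I'll set it down on the mat with a loose grip so the flat base levels it, then regrip firmly and use much lower contact forces.

Run:
```python
from h import *
C=np.load("C.npy"); im=np.load("w5.npz")["im"]; c=np.load("w5c.npy",allow_pickle=True).item()
for n,z in (("g",.020),("y",.020),("r",.022)): print(n,heading(im,c,C,n,z))
hx=.65; mat=np.array([.436,-.066]); u=np.array([np.cos(hx),np.sin(hx)]); t=mat+.0067*u
e=m.current_ee_pos(); m.move_l([e[0],e[1],.16],max_speed=.12)
m.move_ptp([*t,.12],R(hx+np.pi/2)); f0=m.current_force(); m.move_l([*t,.082],max_speed=.1)
z=.082; soft=False; N=0
while z>.050:
    z-=.0015; m.move_l([*t,z],max_speed=.05); f=m.current_force()-f0
    if f[2]>4 and not soft: print("touch",z); soft=True; m.set_gripper(0,20)
    if soft: N+=1
    if f[2]>25 or N>16: break
print("z",z,"F",f,m.current_ee_pos()); m.set_gripper(.2); m.dwell(.2); m.set_gripper(.5); m.dwell(.3)
e=m.current_ee_pos(); m.move_l([e[0],e[1],.13],max_speed=.12)
m.move_l([e[0],e[1],.25],max_speed=.2); im,d,c=grab("wrist"); np.savez("k2.npz",im=im,d=d); np.save("k2c.npy",c,allow_pickle=True)
for s in (145,170):
    import h; h.SK=s; print(fit_key(im,c,(.436,-.066,.65)))
cv2.imwrite("pics/k2.png",im[100:400,150:550,::-1]); print(m.current_time())
```

```text
g (np.float64(-2.9778026617891356), np.float64(0.12927343675811986), 79, np.float64(0.036533513098505804))
y (np.float64(-0.9357991129246285), np.float64(2.7943566107911133), 1007, np.float64(0.039312511155142664))
r (np.float64(-1.6276684755862618), np.float64(2.896877752224218), 128, np.float64(0.024414965221974564))
touch 0.06849999999999999
z 0.06849999999999999 F [-6.32314111 -1.13511729 26.10713354] [ 0.44179595 -0.06229696  0.06978916]
(array([ 0.44298921, -0.06190112,  0.65504868]), np.float64(0.9472981987991995))
(array([ 0.44296949, -0.06188286,  3.79840921]), np.float64(0.9351170568561873))
102.775
```

View pics/k2.png

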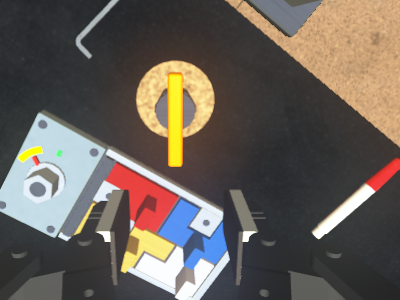

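The key stands upright on the mat with its handle at (175,119). I'll check level and centre by depth, and the pointer and hex heading from this picture.

Run:
```python
from h import *
for tag in ("k2",):
    D=np.load(tag+".npz"); im,d=D["im"],D["d"]; c=np.load(tag+"c.npy",allow_pickle=True).item(); K=c["camera_matrix"]; yy,xx=np.mgrid[0:480,0:640]
    q=cv2.undistortPoints(np.stack([xx,yy],-1).reshape(-1,1,2).astype(float),K,np.array([c["k1"],0,0,0.])).reshape(480,640,2)
    P=(np.dstack([q,np.ones((480,640))])*d[...,None]-c["t"])@c["R"]; k=np.array([.4430,-.0619,.655])
    H=cv2.cvtColor(im,cv2.COLOR_RGB2HSV).astype(int)
    u=tf(np.moveaxis(P[...,:2]-k[:2],-1,0).reshape(2,-1),k[2]).reshape(2,480,640)*1e3; z=P[...,2]*1e3
    M=(H[...,0]>7)&(H[...,0]<33)&(H[...,1]>150)&(H[...,2]>150)&(abs(u[1])<12)&(abs(u[0])<60)&(z>70)
    print("handle u",np.percentile(u[0][M],[0,.5,99.5,100]),"v",np.percentile(u[1][M],[1,50,99]))
    for a in range(-45,45,15): kk=M&(u[0]>=a)&(u[0]<a+15); print(a,np.median(z[kk]).round(1),end=" ")
    S=(z>28)&(z<40)&(np.hypot(*u)<45)&(d>0); print("\nsocket shoulder",S.sum(),"u",np.percentile(u[0][S],[1,50,99]),"v",np.percentile(u[1][S],[1,50,99]),np.median(z[S]))
    S=(z>8)&(z<40)&(np.hypot(*u)<45)&(H[...,2]<120)&(d>0); print("socket body",S.sum(),"u",np.percentile(u[0][S],[1,50,99]),"v",np.percentile(u[1][S],[1,50,99]))
    mat=(z>0)&(z<7)&(H[...,2]>110)&(H[...,1]>50)&(np.hypot(*u)<70)&(d>0); cc,rad=cv2.minEnclosingCircle(np.stack([u[0][mat],u[1][mat]],-1).astype(np.float32)); print("mat rel",cc,rad)
    C=np.load("C.npy")
    W=P[...,:2]-C; rr=np.hypot(W[...,0],W[...,1]); R_=((H[...,0]<8)|(H[...,0]>172))&(H[...,1]>110)&(H[...,2]>60)&(rr<.034)&(rr>.018)&(z<30); v=W[R_]; t=np.arctan2(v[:,1],v[:,0]); print("pointer",np.median(t),R_.sum(),np.median(z[R_]),"flat heading",np.median(t)+2*np.pi/3)
    # hex top plane points -> centre and orientation
    Tm=(abs(z-48)<1.5)&(rr<.03)&(d>0); pts=np.float32(W[Tm]*1e3); (cx,cy),(w,h),an=cv2.minAreaRect(pts); hull=cv2.convexHull(pts)[:,0]; print("top n",Tm.sum(),"centre",cx,cy,"mean",pts.mean(0),w,h)
    best=max((sum(np.cos(6*(np.arctan2(b[1],b[0])-t0)) *np.hypot(*b) for b in hull-pts.mean(0)),t0) for t0 in np.arange(0,np.pi/3,.01)); print("corner heading",best[1],"-> flat",best[1]-np.pi/6)
    sup=lambda t:(pts@[np.cos(t),np.sin(t)]).max()-(pts@[np.cos(t),np.sin(t)]).min(); ts=np.arange(-.3,.5,.02); w=[sup(t)+sup(t+np.pi/3)+sup(t+2*np.pi/3) for t in ts]; print("min width at",ts[int(np.argmin(w))],min(w)/3)
```

```text
handle u [-44.8898038  -44.66932916  43.63302151  44.19912013] v [-6.65586905  0.14392934  6.67357812]
-45 80.7 -30 81.0 -15 81.0 0 80.9 15 81.1 30 80.9 
socket shoulder 661 u [-17.96095469  -0.53691368  17.50391057] v [-20.20837758   8.5189659   20.36079345] 33.22679254250104
socket body 55 u [-20.02452606 -17.80855455  -1.03730079] v [-21.54843172   8.91700946  17.63293792]
mat rel (8.592611312866211, -2.4495017528533936) 60.1733512878418
pointer -2.154253364407798 38 23.93753248791616 flat heading -0.05985826201460265
top n 584 centre 0.3381223678588867 -0.313323974609375 mean [-0.18359315 -0.5265688 ] 30.23147201538086 33.74938201904297
corner heading 0.45 -> flat -0.0735987755982988
min width at -0.0799999999999998 30.690831363833137
```

Handle level (80.7–81.1 mm), nut centre confirmed within about 0.4 mm. The nut's flats now head −0.07 rad, because the earlier attempts dragged the nut to about 2.27, still in the band. I'll regrip at 120 N and align to that with an 8 N limit.

```bash
cat >> h.py <<'E'
def cloud(cam="wrist"):
    im,d,c=grab(cam); yy,xx=np.mgrid[0:480,0:640]
    q=cv2.undistortPoints(np.stack([xx,yy],-1).reshape(-1,1,2).astype(float),c["camera_matrix"],np.array([c["k1"],0,0,0.])).reshape(480,640,2)
    return im,d,c,(np.dstack([q,np.ones((480,640))])*d[...,None]-c["t"])@c["R"],cv2.cvtColor(im,cv2.COLOR_RGB2HSV).astype(int)
def tilt(hx):
    e=m.current_ee_pos(); im,d,c,P,H=cloud(); u=tf(np.moveaxis(P[...,:2]-e[:2],-1,0).reshape(2,-1),hx).reshape(2,480,640)
    M=(H[...,0]>7)&(H[...,0]<33)&(H[...,1]>150)&(H[...,2]>150)&(abs(u[1])<.01)&(abs(u[0])<.07)&(d>0)&(abs(P[...,2]-e[2]-.02)<.03)
    z=P[...,2]-e[2]; a=u[0][M]; zz=z[M]; k=a>np.percentile(a,2)+.004; s=np.polyfit(a[k],zz[k],1); return "slope %.3f top@0 %.1f u %.1f..%.1f"%(s[0],s[1]*1e3,*(np.percentile(a,[.5,99.5])*1e3))
E
python3 - <<'E'
from h import *
C=np.load("C.npy"); kyaw=.652; u=np.array([np.cos(kyaw),np.sin(kyaw)]); k=np.array([.4430,-.0619])-.0004*u
m.set_gripper(.5,120); m.move_ptp([*k,.12],R(kyaw+np.pi/2)); m.move_l([*k,.054],max_speed=.08); m.set_gripper(0,120); m.dwell(.3)
e=m.current_ee_pos(); off=tf(k-e[:2],kyaw)[0]; zk=e[2]-.003; print("grip",m.current_grip_width(),"off",off,"zk",zk,"F",m.current_force())
print(tilt(kyaw)); m.move_l([*k,.15],max_speed=.1); print("lifted",tilt(kyaw))
hx=-.07; tgt=C-off*np.array([np.cos(hx),np.sin(hx)]); m.move_ptp([*tgt,.15],R(hx+np.pi/2)); print("over nut",tilt(hx))
m.move_l([*tgt,zk+.056],max_speed=.08); m.dwell(.3); e=m.current_ee_pos(); cmd=tgt+(tgt-e[:2]); f0=m.current_force()
np.savez("key.npz",off=off,zk=zk,hx=hx,tgt=tgt,cmd=cmd,f0=f0)
for z in (.051,.048,.0455,.044,.0425,.041,.0395,.038,.0365,.035,.033,.031,.029,.0275,.026):
    m.move_l([*cmd,zk+z],max_speed=.04); f=m.current_force()-f0; e=m.current_ee_pos(); print(z,"z",round((e[2]-zk)*1e3,1),"F",np.round(f,1),"M",np.round(m.current_ft_torque(),2),"err",np.round((e[:2]-tgt)*1e3,2))
    if f[2]>8: print("contact"); break
print(m.current_time())
E
```

```text
grip 0.14044506427936576 off -0.00022282894793516488 zk 0.051536365868873946 F [-0.88070052  0.26750044  5.8136294 ]
slope 0.002 top@0 26.3 u -45.0..34.7
lifted slope 0.003 top@0 26.4 u -45.0..34.6
over nut slope -0.000 top@0 26.3 u -44.6..35.3
0.051 z 50.6 F [ 0.3 -0.1 -0.8] M [-0.04  0.02  0.  ] err [-0.39  0.13]
0.048 z 47.7 F [-0.1 -0.5 -1.9] M [ 0.01 -0.02 -0.02] err [-0.28  0.1 ]
0.0455 z 45.3 F [ 0.2  0.3 -0.6] M [0.06 0.06 0.01] err [-0.21  0.08]
0.044 z 43.9 F [-0.5  0.  -2. ] M [-0.04  0.03  0.02] err [-0.18  0.06]
0.0425 z 42.4 F [-0.7 -0.2 -0.7] M [0.01 0.06 0.03] err [-0.2   0.06]
0.041 z 40.9 F [-0.6  0.1 -0.8] M [ 0.02 -0.03 -0.03] err [-0.22  0.08]
0.0395 z 39.3 F [ 0.4  0.2 -1.4] M [-0.02 -0.05  0.02] err [-0.23  0.07]
0.038 z 37.9 F [-0.  -0.9 -0.1] M [-0.01 -0.03  0.  ] err [-0.2   0.07]
0.0365 z 36.4 F [-0.  -1.1 -0.1] M [-0.04  0.04  0.01] err [-0.21  0.04]
0.035 z 34.9 F [ 0.1 -0.9 -0.7] M [-0.01  0.01 -0.01] err [-0.2   0.08]
0.033 z 32.8 F [ 0.1 -1.4 -1.3] M [-0.03  0.    0.  ] err [-0.22  0.07]
0.031 z 30.8 F [ 0.3  0.3 -1. ] M [-0.01 -0.02 -0.  ] err [-0.22  0.09]
0.029 z 28.8 F [ 0.5  0.1 -1.9] M [-0.01  0.07 -0.  ] err [-0.21  0.07]
0.0275 z 27.4 F [ 0.4 -0.3 -1.2] M [ 0.07 -0.03  0.02] err [-0.19  0.06]
0.026 z 26.0 F [ 0.8 -0.3 -0.6] M [-0.06 -0.07  0.03] err [-0.09  0.02]
111.975
```

Seated without any contact force. Turning clockwise now, watching the pointer against the green mark.

```bash
cat >> h.py <<'E'
def nutpix(C):
    im,d,c,P,H=cloud(); W=P[...,:2]-C; rr=np.hypot(W[...,0],W[...,1]); z=P[...,2]; o={}
    for n,k in dict(r=((H[...,0]<8)|(H[...,0]>172))&(rr<.034)&(rr>.018),g=(H[...,0]>48)&(H[...,0]<85)&(rr<.05),y=(H[...,0]>24)&(H[...,0]<36)&(rr<.045)&(rr>.03)).items():
        k=k&(H[...,1]>100)&(H[...,2]>60)&(z<.03)&(d>0); t=np.arctan2(W[...,1],W[...,0])[k]
        o[n]=(k.sum(),np.round(np.median(t),3) if len(t) else None,np.round(np.median(rr[k]),4) if len(t) else None)
    return o,im
E
python3 - <<'E'
from h import *
C=np.load("C.npy"); print(nutpix(C)[0]); q=np.array(m.current_qpos()); q0=q[5]; print(q0)
for dq in (.1,.2,.3,.45,.6,.7):
    q[5]=q0+dq; m.move_j(q); print(dq,"F",np.round(m.current_force(),1),"M",np.round(m.current_ft_torque(),2),"z",m.current_ee_pos()[2])
o,im=nutpix(C); print(o,m.current_time()); np.savez("t1.npz",im=im); cv2.imwrite("pics/t1.png",im[:,:,::-1])
E
```

```text
{'r': (np.int64(138), np.float64(-2.145), np.float64(0.0262)), 'g': (np.int64(104), np.float64(-2.978), np.float64(0.0369)), 'y': (np.int64(619), np.float64(-2.052), np.float64(0.0372))}
-1.7912148673378094
0.1 F [-0.7 -1.4 -1.4] M [-0.11  0.26  0.05] z 0.07754206106732267
0.2 F [-3.5 -0.7  0.2] M [-0.3   0.58 -0.03] z 0.07751228468169938
0.3 F [-3.2 -1.3  0.4] M [-0.27  0.7  -0.06] z 0.07751857489396427
0.45 F [-4.8 -0.3  1.2] M [-0.25  0.8  -0.02] z 0.07750814612625016
0.6 F [-4.8 -1.6  1.8] M [-0.21  0.91 -0.08] z 0.0775118026963901
0.7 F [-4.9 -0.7  1.5] M [-0.11  0.96 -0.05] z 0.0775018592146642
{'r': (np.int64(131), np.float64(-2.687), np.float64(0.0262)), 'g': (np.int64(106), np.float64(-2.978), np.float64(0.0367)), 'y': (np.int64(578), np.float64(-2.044), np.float64(0.0371))} 113.6083
```

Run:
```python
from h import *
C=np.load("C.npy"); q=np.array(m.current_qpos()); q[5]=-1.7912+.7
for dq in (.12,.22):
    q[5]=-1.0912+dq; m.move_j(q)
o,_=nutpix(C); print(o["r"],o["g"]); 
for i in range(3):
    err=o["r"][1]+2.985
    if err<.008: break
    q[5]+=err; m.move_j(q); o,im=nutpix(C); print(o["r"],o["g"],np.round(m.current_ft_torque(),2),m.current_force().round(1))
np.savez("t2.npz",im=im); print(q[5],m.current_time())
```

```text
(np.int64(127), np.float64(-2.902), np.float64(0.0261)) (np.int64(99), np.float64(-2.981), np.float64(0.0367))
(np.int64(129), np.float64(-2.994), np.float64(0.026)) (np.int64(98), np.float64(-2.982), np.float64(0.0367)) [-0.05  0.94  0.02] [-3.7  0.2  0.2]
-0.7882000000000002 114.4583
```

The pointer is 0.012 rad from the green mark's centre. I'll back off into the play, lift straight up and return the key to the mat.

Run:
```python
from h import *
C=np.load("C.npy"); S=np.load("key.npz"); zk=float(S["zk"]); off=float(S["off"])
c=np.load("k2c.npy",allow_pickle=True).item(); mat=ray([(325.5,199.5)],c,.003)[0,:2]; print("mat",mat); mat=(mat+[.4362,-.0664])/2
q=np.array(m.current_qpos()); q[5]=-.7882-.075; m.move_j(q); o,_=nutpix(C); print(o["r"],m.current_ft_torque().round(2))
e=m.current_ee_pos(); f0=m.current_force()
for z in (.005,.012,.03,.08): m.move_l([e[0],e[1],e[2]+z],max_speed=.08); print((m.current_force()-f0).round(1))
yaw=m.current_tcp_rot(); hx=zyaw(); print("hx",hx,tilt(hx))
h2=.65-np.pi*round((.65-hx)/np.pi); print(h2)
t=mat-off*np.array([np.cos(hx),np.sin(hx)]); m.move_ptp([*t,.15],R(hx+np.pi/2)); m.move_l([*t,zk+.010],max_speed=.1); f0=m.current_force()
for z in (.007,.005,.004,.003,.002,.001):
    m.move_l([*t,zk+z],max_speed=.03); f=m.current_force()-f0; print(z,f.round(1))
    if f[2]>4: break
m.set_gripper(.25); m.dwell(.2); m.set_gripper(.5); m.dwell(.2); e=m.current_ee_pos(); m.move_l([e[0],e[1],.14],max_speed=.1)
m.move_ptp([.50,-.06,.30],R(np.pi/2+.11)); im,d,c,P,H=cloud(); cv2.imwrite("pics/end.png",im[:,:,::-1]); print(nutpix(C)[0])
W=P[...,:2]-mat; M=(H[...,0]>7)&(H[...,0]<33)&(H[...,1]>150)&(H[...,2]>150)&(np.hypot(W[...,0],W[...,1])<.06)&(P[...,2]>.06); print("handle z",np.percentile(P[M][:,2],[2,50,98]),"centre",P[M][:,:2].mean(0),mat,m.current_time())
```

```text
mat [ 0.43670472 -0.06600868]
(np.int64(135), np.float64(-2.987), np.float64(0.0257)) [-0.06  0.51  0.05]
[ 0.5 -0.6 -0.8]
[-0.7  0.6  0.1]
[ 2.8 -0.3 -2.6]
[ 2.9 -0.5 -2.4]
hx -0.9980632590808832 slope 0.001 top@0 26.2 u -44.1..35.6
-2.491592653589793
0.007 [ 0.  -1.6  0.5]
0.005 [-0.1  0.6  0.9]
0.004 [-0.1 -0.1  0.2]
0.003 [ 0.3 -0.1  2.3]
0.002 [-3.2  1.  19.6]
{'r': (np.int64(25), np.float64(-2.982), np.float64(0.0263)), 'g': (np.int64(23), np.float64(-2.986), np.float64(0.0371)), 'y': (np.int64(121), np.float64(-2.049), np.float64(0.037))}
handle z [0.07813456 0.08082928 0.08254253] centre [ 0.43696823 -0.06610027] [ 0.43645236 -0.06620434] 122.5917
```

View pics/end.png

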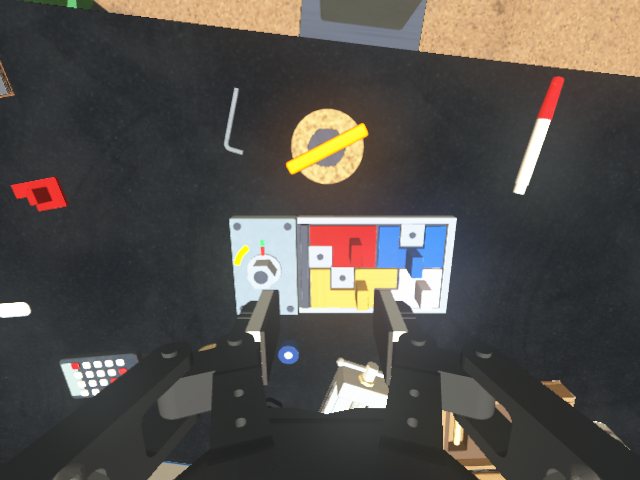

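The final view shows all four brackets seated, the pointer (263,250) at the green mark (263,242), and the key upright and centred on its mat at (327,147). I'll check plate flatness, then hand in.

Run:
```python
from h import *
im,d,c,P,H=cloud(); T=np.load("T.npy"); W=P[...,:2]-T[:2]
for n in B:
    s=se2(T,SEAT[n]); M=(colmask(im,n)>0)&(np.hypot(P[...,0]-s[0],P[...,1]-s[1])<.07)&(P[...,2]<.022)&(P[...,2]>.004)&(d>0)
    A=np.c_[P[M][:,:2]-s,np.ones(M.sum())]; x=np.linalg.lstsq(A,P[M][:,2],rcond=None)[0]; print(n,M.sum(),"plate top mm",np.median(P[M][:,2]*1e3).round(1),"slope",x[:2].round(3))
m.sign_off(); print(m.current_time())
```

```text
silver 2047 plate top mm 14.1 slope [0.009 0.022]
red 1907 plate top mm 14.1 slope [0.012 0.002]
brass 2106 plate top mm 14.1 slope [0.023 0.009]
blue 1890 plate top mm 14.1 slope [0.015 0.003]
the job is handed in; nothing more can be done
the job is handed in; nothing more can be done
```

The job is done and handed in at about 123 s of the 208 s allowed. All four brackets are in the tray, the nut is at the green mark and the key is back on its mat.

**Brackets:** Silver, brass, blue and red (the full-size red) lie flat in their seats. Plate tops measure 14.1 mm, the 14 mm expected for a plate on the tray floor. I left the small red look-alike and the other things on the bench alone.

**Nut:** I turned it by hand to about 2.15 rad, inside the yellow band, then tightened it with the key. The last reading put the red pointer 0.004 rad from the centre of the green mark.

**Key:** It stands upright, with the handle top at about 81 mm, and its handle centre is within 1 mm of the mat's centre.

**What went wrong on the way:**
- **Tray fit:** my first position for the nut was about 2.8 mm off. I corrected it by touching the nut with light grips.
- **First try with the key:** it jammed partway onto the nut, twisted about 0.3 rad in the gripper, and dragged the nut to about 2.27 rad, still inside the yellow band. I set the key down, regripped it firmly and realigned, and the second try went on with no contact force.
- **Forces:** the highest wrist force I read was about 31 N, during that first try.

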